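# Put the cleaning kit away

## Robot

A 7-joint arm with a two-finger parallel gripper is mounted at the origin on the work surface. World frame = base frame: x ahead of the robot, y to its left, z up, the work surface at z = 0. Lengths are in m, angles in rad, forces in N, time in s.
With the tool pointing down it reaches from about 0.4 to 0.85 m from the base axis. Payload 4.5 kg.
Tool frame: the origin (TCP) lies midway between the tips of the shut fingers; the grasp point (between the pads) lies r.grip_point_offset behind it (r.grip_point_offset is the distance from the TCP to the grasp point, in m); z points along the fingers, y is the line along which they close (so a half turn about z gives the same grasp; the last joint's range is limited). The gripper opens to 88 mm and grips with 3 to 60 N. Pads are 18 mm wide; open, the fingers measure 123 mm over their backs; the gripper's body (75 mm by 187 mm) begins 45 mm behind the grasp point.
Start: joints at [-1.305, 0.689, -0.195, 1.565, 0.157, 0.902, -0.215], TCP at [0.144, 0.608, 0.239] pointing down, gripper open.
Joint ranges: [-3.01, 3.01], [-0.46, 2.08], [-1.47, 1.51], [0.13, 2.56], [-1, 4.14], [0.04, 2.09], [-2.66, 2.66]. Speed limits (rad/s): [2.57, 2.57, 3.14, 3.14, 3.14, 3.14, 3.14].

## Interface

Orientations are given as a unit quaternion [x, y, z, w].
In Python, from plant import r gives the robot as it stands.
- The arm moves only by the shell command python3 -m jog 'ROWS' [FORCE]. ROWS is JSON, a list of rows, each an object of numbers: "wx", "wy", "wz": the turn, a rotation vector about the world's x, y, z as a fraction of full scale; "dx", "dy", "dz": the shift along the world's x, y, z as a fraction of full scale; "hand": the closure, from 0 (fully open) to 1 (shut). In form: [{"wx": .., "wy": .., "wz": .., "dx": .., "dy": .., "dz": .., "hand": ..}, ...]. A call has 1 to 5 rows; each row shifts and turns the commanded pose from where the row before left it; what a row does not reach is not made up. Full scale, the value 1, is 0.25 m for a shift and 2 rad for a turn. A row lasts 1/12 s, in which the tool goes at most 41.7 mm and 7.16 degrees, less where a joint would pass 70% of its speed; a pose out of reach is approached as far as the arm can. A call with a number of a shift or a turn outside -1 to 1 is refused whole. A call with a gripper value outside its range is refused whole. The fingers move at their own pace and stop on an object; FORCE is the grip in N (left out, the last holds). Time passes only in rows, so rows that do not move let the fingers close. It gives the time, the measured TCP pose, the force, the opening and the grip force at its end, in the units of the state.
- r.get_state(): the state, without advancing time (a new reading comes with each control period).
- r.snapshot(name): name is "scene" or "top"; returns the picture (400x640x3 uint8, red, green, blue); there is no depth.
- r.camera_info(name): a dict with "mtx" (3x3 intrinsics, pixels), "k1" (the pictures are not rectified: a ray, as slopes to the right and down, at radius r is drawn at 1 + k1 r^2 times it, then the intrinsics apply), "R" (3x3) and "t" (3): a world point X has camera coordinates R X + t. Camera axes: x right, y down, z forward; pixel columns grow to the right and rows downward; lengths in m; the calibration is good to about 2 mm. A picture is of the moment at which its call begins. camera_info takes no time and is no camera call.
- r.finish_job(): hands the job in; it is judged then, once.
Trained networks look in the newest picture that a camera, given by its name, has taken for a name from the list of things; names that differ only in an ending like _2 or _b are one class to them, and where a whole thing is asked for, a point or a joint stands for the part that bears it (a point fixed in the world has none). Each returns a list of dicts, best first, with "p" (0 to 1); they miss things now and then, are a little off and sometimes report something else, mostly with a low value. They report only what shows in the picture. A call takes as long as a camera call. They do not tell look-alikes from the thing itself.
- r.search_frame(camera, query): "bbox" ([left, top, right, bottom] in pixels, round what is visible of it).
- r.masks_of(camera, query): "region" (400x640 bool, what is visible of it) and "bbox" ([left, top, right, bottom] in pixels, round what is visible of it).
The state is a dict: "clock": time; "q": joint angles; "qd": joint speeds; "joint_torque": joint torques, N m; "tool_pos": TCP position; "eef_rot": TCP orientation; "contact_force": force on the tool from outside, world axes, zero at the start; "moment": the same for the moment, N m; "opening": opening from 0.0 (shut) to 1.0 (fully open); "finger_force": force on a finger pad.
Only numpy, scipy, OpenCV 4.12 (cv2) and the standard library are available. Lean on these libraries where they do the work, as an engineer would, in place of code of your own. Each camera call takes 0.05 s, during which the arm holds its last target. There are 200 camera calls.

## Task

The kit from the cleaning round has been left on the bench; put each piece away where its kind belongs: stand both trigger spray bottles upright on the floor of the light grey crate in front of the bottles already there, set both scrubbing brushes bristles down on the floor of the wire basket, and lay the scraper flat on the floor of the dark grey tub with the wide lip. Keep the spray bottles upright all the way so that they do not drip, and leave the screw-cap detergent bottle and the measuring mug standing where they are.

Things in the scene. Friction and masses are not known exactly. Their poses are not given: they have to be found in the camera images.
- spray_a: One trigger spray bottle, 220 g, upright. Origin: centre of underside, z up, nozzle to its -x (starts within 0.7 rad of world -x). Bluish body 56 mm across to z 96 mm; 30 mm collar z 127-145; white head 21 mm wide in y, x -55 to 19, z 145-175 mm; nozzle tip x -66; blue trigger below it at x -36, z 110-150. Grasp from above across the head's 21 mm at x = 0.
- spray_b: The other trigger spray bottle, 220 g, upright. Origin: centre of underside, z up, nozzle to its -x (starts within 0.7 rad of world -x). Bluish body 56 mm across to z 96 mm; 30 mm collar z 127-145; white head 21 mm wide in y, x -55 to 19, z 145-175 mm; nozzle tip x -66; blue trigger below it at x -36, z 110-150. Grasp from above across the head's 21 mm at x = 0.
- brush_a: One scrubbing brush, pale wood, arched handle, 170 g, standing on its bristles. Origin: centre of underside, z up, long axis x (starts within 0.7 rad of world x). Bristles and block 130 x 55 mm, z 0-41; the handle's bar runs along x, -42 to 42 mm, 22 mm thick, z 64-86. Grasp from above across the bar at x = 0.
- brush_b: The other scrubbing brush, pale wood, arched handle, 170 g, standing on its bristles. Origin: centre of underside, z up, long axis x (starts within 0.7 rad of world x). Bristles and block 130 x 55 mm, z 0-41; the handle's bar runs along x, -42 to 42 mm, 22 mm thick, z 64-86. Grasp from above across the bar at x = 0.
- scraper: Black blade scraper, 70 g, lying flat. Origin: underside, near mid length; z up, long axis x (starts within 0.7 rad of world x), steel blade at +x (tip x 77 mm). Handle 26 mm wide in y, 20 thick, x -67 to 27; head 44 mm wide, 16 thick, x 26-62. Grasp from above across the 26 mm handle at x = 0.
- crate: Light grey crate, fixed, open top, 170 (x) by 190 (y) by 75 mm high, walls 5. Origin: centre of underside; inner floor at z 5 mm, inside x -80 to 80, y -90 to 90. Far half holds two fixed trigger bottles at x 46, y -42 and 42, nozzles to +x. Near half (x -80 to 18) is free: two bottles fit side by side at x -31, y -42 and 42.
- basket: Steel wire basket, fixed, open top, empty, 170 (x) by 190 (y) by 75 mm high. Origin: centre of underside; mesh floor at z 6 mm, inside x -80 to 80, y -90 to 90. The two brushes fit side by side, along x, at y -43 and 43 mm.
- tub: Dark grey tub with a lip 10-17 mm wide all round, fixed, open top, 170 (x) by 190 (y, without lip) by 75 mm high, walls 5. Origin: centre of underside; inner floor at z 5 mm, inside x -80 to 80, y -90 to 90. A fixed box of blades, 24 x 45 mm, 16 mm high, at x 66, y 64; the rest is free.
- detergent: White screw-cap detergent bottle without trigger, 64 mm across, 140 mm high, upright, loose, among the things; stays where it is. Origin: centre of underside.
- jug: White measuring mug, 72 mm across, 75 mm high, handle at its +y side to 37 mm beyond the wall, loose, among the things; stays where it is. Origin: centre of underside. All other stock stands clear of the work: beyond x = 0.76 m or over 0.55 m to the sides.
Mind the look-alikes: they are no part of the job. Leave any green look-alike of the brush_b alone. What is shaped like the spray_a but green is not meant.

How it is judged:
At the end, for the whole second after the job is handed in: Both trigger bottles stand in the crate, both brushes stand bristles down in the basket and the scraper lies flat in the tub, each within 8 degrees of its upright pose, its underside less than 8 mm above the container's floor, and all at rest (x of spray_a in the frame of crate between -0.08 and 0.08 m and y of spray_a in the frame of crate between -0.09 and 0.09 m and z of spray_a in the frame of crate between 0 and 0.013 m and angle between each of spray_a, spray_b, brush_a, brush_b, scraper's own z axis and vertical below 0.14 rad and linear speed of each of spray_a, spray_b, brush_a, brush_b, scraper below 0.02 m/s and angular speed of each of spray_a, spray_b, brush_a, brush_b, scraper below 0.2 rad/s and x of spray_b in the frame of crate between -0.08 and 0.08 m and y of spray_b in the frame of crate between -0.09 and 0.09 m and z of spray_b in the frame of crate between 0 and 0.013 m and x of brush_a in the frame of basket between -0.08 and 0.08 m and y of brush_a in the frame of basket between -0.09 and 0.09 m and z of brush_a in the frame of basket between 0.001 and 0.014 m and x of brush_b in the frame of basket between -0.08 and 0.08 m and y of brush_b in the frame of basket between -0.09 and 0.09 m and z of brush_b in the frame of basket between 0.001 and 0.014 m and x of scraper in the frame of tub between -0.08 and 0.08 m and y of scraper in the frame of tub between -0.09 and 0.09 m and z of scraper in the frame of tub between 0 and 0.013 m); the robot touches nothing.
It fails at once if the detergent bottle was shifted by more than 25 mm or tipped (distance of detergent from where it was at the start of the episode above 0.025 m or angle between detergent's own z axis and vertical above 0.35 rad).
It fails at once if the measuring mug was shifted by more than 25 mm or tipped (distance of jug from where it was at the start of the episode above 0.025 m or angle between jug's own z axis and vertical above 0.35 rad).
It fails at once if a trigger bottle was tipped by more than about 40 degrees (angle between spray_a's own z axis and vertical above 0.7 rad).
It fails at once if a trigger bottle was tipped by more than about 40 degrees (angle between spray_b's own z axis and vertical above 0.7 rad).
It also fails if it takes over 134 s, if anything falls off the work surface, if the arm or the gripper's body presses on something with over 40 N, if the wrist force passes 120 N, or if a joint passes its speed limit or range.

## Working session

There is one attempt and no reset: what is moved stays moved. The work goes in short steps, Python scripts to look and compute and a shell command to move; the robot and the scene stay as the last step left them, time stands still between calls to the robot, and variables do not carry over. Pictures are saved under pics/ and viewed, at most 14 in all, crops included, and the job is handed in when it is done.

```bash
mkdir -p pics; ls
python3 - <<'E'
from plant import r
import cv2
for c in ("scene","top"):
    cv2.imwrite(f"pics/{c}0.png",r.snapshot(c)[:,:,::-1]); print(c,r.camera_info(c))
print(r.get_state(), r.grip_point_offset)
E
```

```text
pics
scene {'mtx': array([[382.85475069,   0.        , 322.46990946],
       [  0.        , 382.85475069, 198.93738297],
       [  0.        ,   0.        ,   1.        ]]), 'k1': -0.04277363085200414, 'R': array([[ 0.56470579,  0.82514105, -0.01579892],
       [ 0.70739175, -0.49380415, -0.50572163],
       [-0.42509325,  0.2744079 , -0.86255205]]), 't': array([-0.22285239, -0.28642133,  1.55394461])}
top {'mtx': array([[425.45189346,   0.        , 318.79064281],
       [  0.        , 425.45189346, 192.92612207],
       [  0.        ,   0.        ,   1.        ]]), 'k1': -0.11616665204950934, 'R': array([[ 0.00995257, -0.99988826, -0.01115368],
       [-0.99735785, -0.00912345, -0.07207001],
       [ 0.0719602 ,  0.01184149, -0.99733721]]), 't': array([0.00910795, 0.40602605, 1.48618257])}
{'clock': 0.1, 'q': array([-1.30517031,  0.68989898, -0.19454247,  1.56620485,  0.15728487,
        0.9024599 , -0.2151338 ]), 'qd': array([ 0.00025113, -0.00082866, -0.00135226, -0.00337591,  0.00161804,
       -0.00011155,  0.00182017]), 'joint_torque': array([-2.30948674e-03, -5.28500426e+01, -1.27100408e+00, -1.53838992e+01,
       -5.25126304e-02,  1.92514024e-03,  3.56046712e-05]), 'tool_pos': array([0.14349635, 0.60775009, 0.23800086]), 'eef_rot': array([ 1.15630700e-01,  9.93291959e-01, -7.89140241e-04, -5.02375405e-05]), 'contact_force': array([0.53212469, 0.63401089, 0.41254687]), 'moment': array([ 0.03338799, -0.06561621, -0.02889544]), 'finger_force': 0.0, 'opening': 0.9984655600660873} 0.0187
```

View pics/scene0.png

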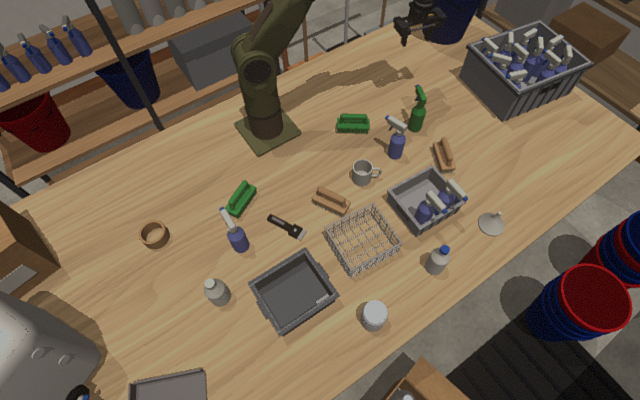

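View pics/top0.png

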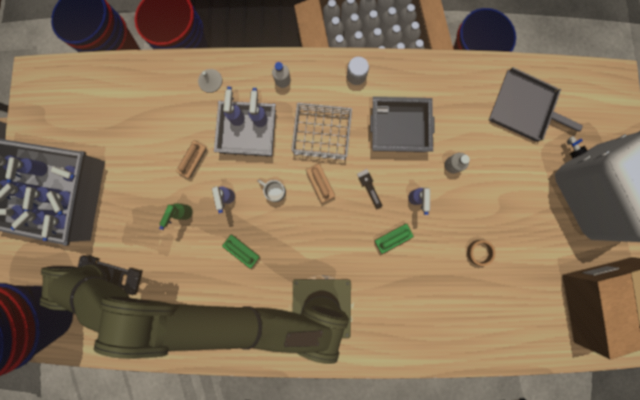

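The top view shows the white-headed sprays at (225,197) and (420,197), with a green look-alike at (176,212). The wooden brushes are at (192,160) and (320,184), with green look-alikes at (241,251) and (394,239). The scraper is at (370,190), crate at (246,128), basket at (322,133), tub at (402,124), mug at (274,190) and detergent at (457,162). I'll fit poses to the masks in both views.

```bash
cat > fit.py <<'E'
import numpy as np, cv2
from plant import r
from scipy.optimize import minimize
CAM={c:r.camera_info(c) for c in ("scene","top")}
def proj(c,X):
    i=CAM[c]; p=np.atleast_2d(X)@i["R"].T+i["t"]; s=p[:,:2]/p[:,2:]
    s=s*(1+i["k1"]*(s**2).sum(1,keepdims=True)); K=i["mtx"]
    return s*[K[0,0],K[1,1]]+[K[0,2],K[1,2]]
def unproj(c,uv,z):
    i=CAM[c]; K=i["mtx"]; d=(np.array(uv,float)-[K[0,2],K[1,2]])/[K[0,0],K[1,1]]; s=d.copy()
    for _ in range(10): s=d/(1+i["k1"]*(s@s))
    ray=i["R"].T@np.r_[s,1]; o=-i["R"].T@i["t"]; return o+ray*(z-o[2])/ray[2]
def box(x0,x1,y0,y1,z0,z1): return np.array([[x,y,z] for x in(x0,x1) for y in(y0,y1) for z in(z0,z1)])/1000
def cyl(r0,z0,r1,z1):
    a=np.linspace(0,2*np.pi,24,endpoint=False); f=lambda q,z:np.c_[q*np.cos(a),q*np.sin(a),0*a+z]
    return np.r_[f(r0,z0),f(r1,z1)]/1000
M={"spray":[cyl(28,0,28,96),cyl(28,96,15,127),cyl(15,127,15,145),box(-55,19,-10.5,10.5,145,175),box(-66,-55,-6,6,155,168),box(-40,-32,-5,5,110,150)],
"brush":[box(-65,65,-27.5,27.5,0,41),box(-42,42,-11,11,64,86),np.r_[box(42,45,-11,11,64,80),box(45,58,-11,11,38,41)],np.r_[box(-45,-42,-11,11,64,80),box(-58,-45,-11,11,38,41)]],
"scraper":[box(-67,27,-13,13,0,20),box(26,62,-22,22,0,16),box(62,77,-20,20,4,6)],
"crate":[box(-85,85,-95,95,0,75)],"basket":[box(-85,85,-95,95,0,75)],"tub":[box(-85,85,-95,95,0,75),box(-98,98,-108,108,70,75)],
"detergent":[cyl(32,0,32,140)],"jug":[cyl(36,0,36,75),box(-6,6,36,73,15,60)]}
S=4
def sil(c,name,p,z=0):
    cs,sn=np.cos(p[2]),np.sin(p[2]); R=np.array([[cs,-sn,0],[sn,cs,0],[0,0,1]])
    m=np.zeros((400*S,640*S),np.uint8)
    for h in M[name]:
        uv=proj(c,h@R.T+[p[0],p[1],z])*S+S/2
        cv2.fillConvexPoly(m,cv2.convexHull(np.round(uv).astype(np.int32)),1)
    return cv2.resize(m.astype(np.float32),(640,400),interpolation=cv2.INTER_AREA)
def fit(name,masks,p0,z=0,yaws=(-.6,-.3,0,.3,.6)):
    def cost(p):
        s=0
        for c,m in masks.items():
            a=sil(c,name,p,z); s+=1-np.minimum(a,m).sum()/np.maximum(a,m).sum()
        return s/len(masks)
    best=None
    for y in yaws:
        x0=[*p0[:2],p0[2]+y]; sx=np.array([x0]+[np.add(x0,d) for d in ([.015,0,0],[0,.015,0],[0,0,.2])])
        o=minimize(cost,x0,method="Nelder-Mead",options=dict(initial_simplex=sx,xatol=3e-4,fatol=1e-5,maxiter=120))
        if best is None or o.fun<best.fun: best=o
    return best.x,best.fun
E
cat > run1.py <<'E'
from fit import *
import json
for c in CAM: r.snapshot(c)
targets={"spray_l":("spray",(225,197),.12,np.array([0,0,0])),"spray_r":("spray",(420,197),.12,0),"brush_l":("brush",(192,160),.05,0),"brush_m":("brush",(320,184),.05,0),
"scraper":("scraper",(370,190),.01,0),"crate":("crate",(246,128),.05,0),"basket":("basket",(322,133),.05,0),"tub":("tub",(402,124),.05,0),"detergent":("detergent",(457,162),.07,0),"jug":("jug",(274,190),.04,0)}
q={"spray":"spray_a","brush":"brush_a"}
det={}
for n in M:
    for c in CAM: det[n,c]=r.masks_of(c,q.get(n,n))
res={}
for k,(n,uv,z,_) in targets.items():
    w=unproj("top",uv,z); ms={}; ps=[]
    for c in CAM:
        best=None
        for d in det[n,c]:
            ys,xs=np.nonzero(d["region"]); e=np.linalg.norm([xs.mean(),ys.mean()]-proj(c,[w[0],w[1],z])[0])
            if e<22 and (best is None or e<best[0]): best=(e,d)
        if best: ms[c]=best[1]["region"].astype(np.float32); ps.append((c,round(best[1]["p"],2),int(ms[c].sum())))
    fx=[]
    if ms:
        y=(0,) if n=="detergent" else (-.25,0,.25) if n in("crate","basket","tub") else (-.6,-.3,0,.3,.6)
        p,f=fit(n,ms,[w[0],w[1],0],yaws=y); res[k]=p.tolist()
        fx=[np.round(fit(n,{c:ms[c]},p,yaws=(0,))[0],3) for c in ms]
        print(k,np.round(p,4),round(f,3),ps,*fx)
    else: print(k,"none",w)
json.dump(res,open("res.json","w"))
E
time python3 run1.py
```

```text
spray_l [0.3944 0.3386 0.2141] 0.153 [('scene', 0.85, 517), ('top', 0.65, 408)] [0.394 0.333 0.107] [0.395 0.34  0.247]
spray_r [ 0.3956 -0.333  -0.0207] 0.139 [('scene', 0.9, 589), ('top', 0.96, 401)] [ 0.391 -0.334 -0.023] [ 0.397 -0.329 -0.018]
brush_l [ 0.5184  0.4698 -0.5562] 0.147 [('scene', 0.82, 570), ('top', 0.74, 597)] [ 0.517  0.468 -0.586] [ 0.521  0.469 -0.489]
brush_m [0.4404 0.0079 0.443 ] 0.103 [('scene', 0.6, 725), ('top', 0.79, 581)] [0.436 0.005 0.437] [0.443 0.01  0.452]
scraper [ 0.4172 -0.1724  0.4446] 0.11 [('scene', 0.93, 398), ('top', 0.57, 407)] [ 0.415 -0.173  0.435] [ 0.419 -0.171  0.438]
crate [ 0.6244  0.2721 -0.0551] 0.065 [('scene', 0.81, 3333)] [ 0.624  0.272 -0.055]
basket [ 0.6209  0.005  -0.0968] 0.709 [('scene', 0.77, 1315), ('top', 0.79, 656)] [ 0.618  0.003 -0.106] [ 0.624  0.007 -0.095]
tub [ 0.6441 -0.2755 -0.0057] 0.046 [('scene', 0.82, 4629), ('top', 0.86, 3427)] [ 0.644 -0.276 -0.006] [ 0.644 -0.273 -0.011]
detergent [ 0.5141 -0.4696  0.0859] 0.285 [('scene', 0.73, 544), ('top', 0.89, 384)] [ 0.523 -0.47   0.15 ] [ 0.507 -0.452 -0.505]
jug [ 0.4101  0.165  -0.5332] 0.126 [('scene', 0.87, 573), ('top', 0.87, 385)] [ 0.406  0.164 -0.586] [ 0.411  0.167 -0.541]
real	0m48.689s
user	1m16.075s
sys	0m29.132s
```

```bash
cat > ov.py <<'E'
from fit import *
import json
res=json.load(open("res.json"))
for c in CAM:
    r.snapshot(c)
    for n in ("basket","crate"):
        for d in r.masks_of(c,n):
            print(c,n,round(d["p"],2),np.round(d["bbox"]))
            if n=="basket" and d["p"]>.7:
                h=cv2.convexHull(np.argwhere(d["region"])[:,::-1].astype(np.int32)); m=np.zeros((400,640),np.float32); cv2.fillConvexPoly(m,h,1)
                p,f=fit("basket",{c:m},res["basket"],yaws=(0,.15)); print(p,f)
def over(c,x0,y0,x1,y1,k,out,res):
    im=cv2.resize(r.snapshot(c)[y0:y1,x0:x1,::-1],None,fx=k,fy=k,interpolation=cv2.INTER_CUBIC)
    for n,p in res.items():
        cs,sn=np.cos(p[2]),np.sin(p[2]); R=np.array([[cs,-sn,0],[sn,cs,0],[0,0,1]])
        for h in M[n.split("_")[0]]:
            uv=(proj(c,h@R.T+[p[0],p[1],0])+.5-[x0,y0])*k
            cv2.polylines(im,[cv2.convexHull(uv.astype(np.int32))],True,(0,255,255),1)
    cv2.imwrite(out,im)
if __name__=="__main__":
    over("top",160,80,480,270,2.5,"pics/ov_top.png",res)
    over("scene",200,80,480,330,2.4,"pics/ov_scene.png",res)
E
python3 ov.py
```

```text
scene basket 0.76 [324. 207. 401. 279.]
[ 0.61966305  0.00361283 -0.0766677 ] 0.045503973960876465
scene crate 0.62 [384. 165. 464. 235.]
top basket 0.98 [291. 103. 353. 160.]
[ 0.62381626  0.00668035 -0.10517415] 0.0355415940284729
top basket 0.74 [370.  96. 438. 151.]
[ 0.6209145   0.00499407 -0.09675756] 1.0
top basket 0.49 [178. 140. 208. 181.]
top crate 0.6 [217.  88. 277. 155.]
```

View pics/ov_top.png

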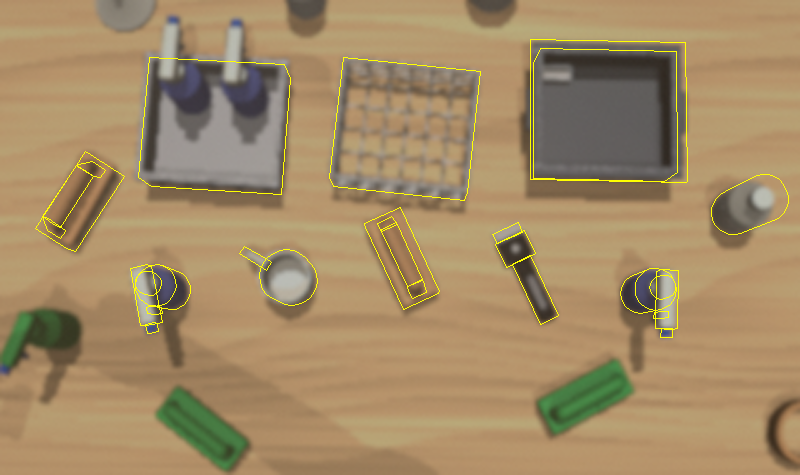

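View pics/ov_scene.png

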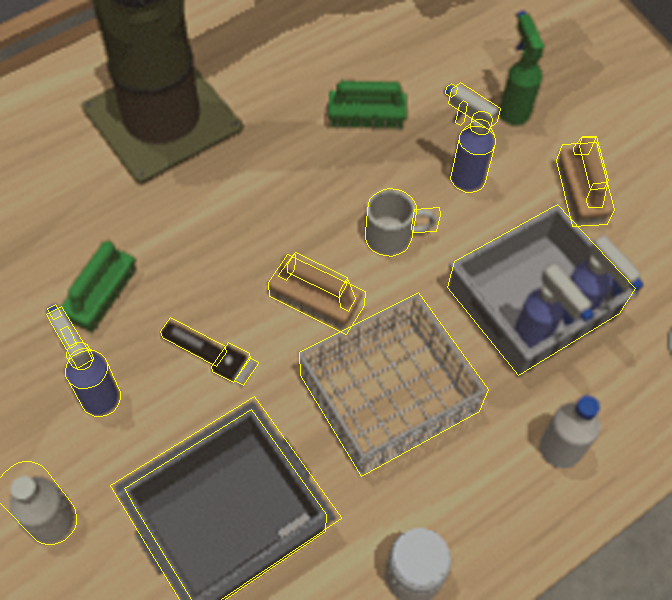

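Fits agree with the outlines in both views to within about 5 mm, and the sizes fit. The targets are the wooden brushes and the white/blue trigger bottles. The green ones at crop (40,335), (203,430) and (585,397) are look-alikes and stay put. Detergent is at crop (755,200) and the mug at (288,278). I'll start with brush_l and go towards it above everything.

```bash
cat > go.py <<'E'
import sys,numpy as np
from scipy.spatial.transform import Rotation as Ro
from plant import r
# usage: go.py x y z yaw -> remaining shift / turn in move units
a=[float(v) for v in sys.argv[1:]]; s=r.get_state()
n=[-np.sin(a[3]/2),np.cos(a[3]/2),0,0]
w=(Ro.from_quat(n)*Ro.from_quat(s["eef_rot"]).inv()).as_rotvec()
print("t",round(s["clock"],1),"pos",np.round(s["tool_pos"],4),"d",np.round((np.array(a[:3])-s["tool_pos"])/.25,3),"w",np.round(w/2,3),"F",np.round(s["contact_force"],1),"open",round(s["opening"]*88,1),"ff",round(s["finger_force"],1),"q",np.round(s["q"],2))
E
python3 go.py .518 .470 .239 -.55
python3 -m jog '[{"dx":0.15,"dy":-0.055,"wz":-0.016,"hand":0},{"dx":0.15,"dy":-0.055,"wz":-0.016,"hand":0},{"dx":0.15,"dy":-0.055,"wz":-0.016,"hand":0},{"dx":0.15,"dy":-0.055,"wz":-0.016,"hand":0},{"dx":0.15,"dy":-0.055,"wz":-0.016,"hand":0}]' 25
python3 go.py .518 .470 .239 -.55
```

```text
t 1.4 pos [0.1436 0.6083 0.2387] d [ 1.498e+00 -5.530e-01  1.000e-03] w [-0.     0.    -0.159] F [-1.   0.2  0.1] open 87.9 ff 0.0 q [-1.31  0.69 -0.19  1.57  0.16  0.9  -0.22]
t 1.4 pos [0.1436 0.6083 0.2387] d [ 1.498e+00 -5.530e-01  1.000e-03] w [-0.     0.    -0.159] F [-1.   0.2  0.1] open 87.9 ff 0.0 q [-1.31  0.69 -0.19  1.57  0.16  0.9  -0.22]invalid input
```

```bash
python3 -m jog '[{"wx":0,"wy":0,"wz":-0.016,"dx":0.15,"dy":-0.055,"dz":0,"hand":0},{"wx":0,"wy":0,"wz":-0.016,"dx":0.15,"dy":-0.055,"dz":0,"hand":0},{"wx":0,"wy":0,"wz":-0.016,"dx":0.15,"dy":-0.055,"dz":0,"hand":0},{"wx":0,"wy":0,"wz":-0.016,"dx":0.15,"dy":-0.055,"dz":0,"hand":0},{"wx":0,"wy":0,"wz":-0.016,"dx":0.15,"dy":-0.055,"dz":0,"hand":0}]' 25
python3 go.py .518 .470 .239 -.55
```

```text
clock: 1.82
tool_pos: [0.3327, 0.5387, 0.2389]
eef_rot: [0.195, 0.981, 0.0, 0.0]
contact_force: [0.4, 1.1, -0.5]
opening: 1.001
finger_force: 0.0
t 1.8 pos [0.3327 0.5387 0.2389] d [ 0.741 -0.275  0.   ] w [-0.     0.    -0.078] F [ 0.4  1.1 -0.5] open 88.1 ff 0.0 q [-1.    0.7  -0.17  1.54  0.14  0.91 -0.03]
```

```bash
python3 -m jog '[{"wx":0,"wy":0,"wz":-0.016,"dx":0.149,"dy":-0.055,"dz":0,"hand":0},{"wx":0,"wy":0,"wz":-0.016,"dx":0.149,"dy":-0.055,"dz":0,"hand":0},{"wx":0,"wy":0,"wz":-0.016,"dx":0.149,"dy":-0.055,"dz":0,"hand":0},{"wx":0,"wy":0,"wz":-0.016,"dx":0.149,"dy":-0.055,"dz":0,"hand":0},{"wx":0,"wy":0,"wz":-0.016,"dx":0.149,"dy":-0.055,"dz":0,"hand":0}]' >/dev/null
python3 -m jog '[{"wx":0,"wy":0,"wz":0,"dx":0,"dy":0,"dz":-0.14,"hand":0},{"wx":0,"wy":0,"wz":0,"dx":0,"dy":0,"dz":-0.14,"hand":0},{"wx":0,"wy":0,"wz":0,"dx":0,"dy":0,"dz":-0.14,"hand":0},{"wx":0,"wy":0,"wz":0,"dx":0,"dy":0,"dz":0,"hand":0},{"wx":0,"wy":0,"wz":0,"dx":0,"dy":0,"dz":0,"hand":0}]'
python3 go.py .5184 .4698 .058 -.55
python3 - <<'E'
from plant import r
import cv2
s=cv2.resize(r.snapshot("scene")[90:290,340:540,::-1],None,fx=3,fy=3)
cv2.imwrite("pics/g1.png",s)
E
```

```text
clock: 2.65
tool_pos: [0.5163, 0.47, 0.1323]
eef_rot: [0.272, 0.962, -0.002, -0.001]
contact_force: [0.3, 0.7, 1.3]
opening: 0.996
finger_force: 0.0
t 2.6 pos [0.5163 0.47   0.1323] d [ 0.009 -0.001 -0.297] w [ 0.001 -0.002  0.001] F [0.3 0.7 1.3] open 87.7 ff 0.0 q [-0.74  0.91 -0.13  1.4   0.14  0.84  0.11]
```

View pics/g1.png

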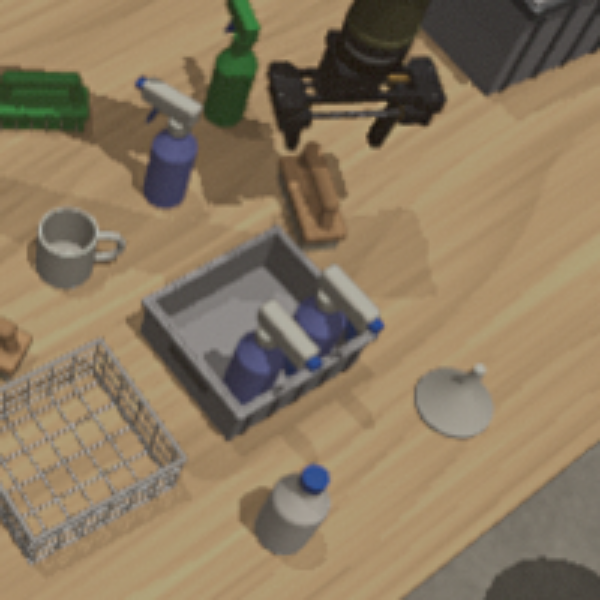

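The picture shows the open gripper at (335,100), straddling the brush at (312,195) and clear of its neighbours. I'll descend and grasp.

```bash
python3 -m jog '[{"wx":0,"wy":0,"wz":0,"dx":0.008,"dy":0,"dz":-0.1,"hand":0},{"wx":0,"wy":0,"wz":0,"dx":0,"dy":0,"dz":-0.1,"hand":0},{"wx":0,"wy":0,"wz":0,"dx":0,"dy":0,"dz":-0.1,"hand":0},{"wx":0,"wy":0,"wz":0,"dx":0,"dy":0,"dz":0,"hand":0},{"wx":0,"wy":0,"wz":0,"dx":0,"dy":0,"dz":0,"hand":1}]'
python3 -m jog '[{"wx":0,"wy":0,"wz":0,"dx":0,"dy":0,"dz":0,"hand":1},{"wx":0,"wy":0,"wz":0,"dx":0,"dy":0,"dz":0,"hand":1},{"wx":0,"wy":0,"wz":0,"dx":0,"dy":0,"dz":0,"hand":1},{"wx":0,"wy":0,"wz":0,"dx":0,"dy":0,"dz":0,"hand":1},{"wx":0,"wy":0,"wz":0,"dx":0,"dy":0,"dz":0,"hand":1}]' 25
python3 -m jog '[{"wx":0,"wy":0,"wz":0,"dx":0,"dy":0,"dz":0,"hand":1},{"wx":0,"wy":0,"wz":0,"dx":0,"dy":0,"dz":0,"hand":1},{"wx":0,"wy":0,"wz":0,"dx":0,"dy":0,"dz":0,"hand":1},{"wx":0,"wy":0,"wz":0,"dx":0,"dy":0,"dz":0,"hand":1}]' 25
python3 go.py .625 .048 .20 -.09
```

```text
clock: 3.12
tool_pos: [0.5199, 0.4717, 0.0605]
eef_rot: [0.272, 0.962, 0.001, 0.0]
contact_force: [-0.4, 0.3, 0.9]
opening: 0.949
finger_force: 0.0
clock: 3.53
tool_pos: [0.5197, 0.4712, 0.0597]
eef_rot: [0.272, 0.962, 0.001, 0.0]
contact_force: [-0.7, -0.0, -0.4]
opening: 0.578
finger_force: 0.0
clock: 3.87
tool_pos: [0.5192, 0.4708, 0.0586]
eef_rot: [0.272, 0.962, -0.0, -0.0]
contact_force: [0.1, 0.4, 0.2]
opening: 0.269
finger_force: 0.0
t 3.9 pos [0.5192 0.4708 0.0586] d [ 0.423 -1.691  0.565] w [ 0.    -0.     0.231] F [0.1 0.4 0.2] open 23.7 ff 0.0 q [-0.75  1.01 -0.12  1.43  0.15  0.72  0.1 ]
```

```bash
python3 -m jog '[{"wx":0,"wy":0,"wz":0,"dx":0,"dy":0,"dz":0,"hand":1},{"wx":0,"wy":0,"wz":0,"dx":0,"dy":0,"dz":0,"hand":1},{"wx":0,"wy":0,"wz":0,"dx":0,"dy":0,"dz":0.05,"hand":1},{"wx":0,"wy":0,"wz":0,"dx":0,"dy":0,"dz":0.1,"hand":1},{"wx":0,"wy":0,"wz":0,"dx":0,"dy":0,"dz":0.16,"hand":1}]' 25
python3 -m jog '[{"wx":0,"wy":0,"wz":0,"dx":0,"dy":0,"dz":0.16,"hand":1},{"wx":0,"wy":0,"wz":0,"dx":0,"dy":0,"dz":0.16,"hand":1},{"wx":0,"wy":0,"wz":0,"dx":0,"dy":0,"dz":0.16,"hand":1},{"wx":0,"wy":0,"wz":0,"dx":0,"dy":0,"dz":0.05,"hand":1},{"wx":0,"wy":0,"wz":0,"dx":0,"dy":0,"dz":0,"hand":1}]' 25
python3 go.py .625 .048 .26 -.09
```

```text
clock: 4.28
tool_pos: [0.517, 0.4686, 0.1336]
eef_rot: [0.272, 0.962, -0.004, -0.002]
contact_force: [-0.2, 0.8, -1.3]
opening: 0.241
finger_force: 24.6
clock: 4.7
tool_pos: [0.5211, 0.4727, 0.2748]
eef_rot: [0.273, 0.962, 0.005, 0.002]
contact_force: [0.9, 0.2, -1.3]
opening: 0.241
finger_force: 24.6
t 4.7 pos [0.5211 0.4727 0.2748] d [ 0.416 -1.699 -0.059] w [-0.004  0.003  0.231] F [ 0.9  0.2 -1.3] open 21.2 ff 24.6 q [-0.74  0.77 -0.14  1.26  0.11  1.11  0.13]
```

```bash
python3 -m jog '[{"wx":0,"wy":0,"wz":0.021,"dx":0.038,"dy":-0.154,"dz":0,"hand":1},{"wx":0,"wy":0,"wz":0.021,"dx":0.038,"dy":-0.154,"dz":0,"hand":1},{"wx":0,"wy":0,"wz":0.021,"dx":0.038,"dy":-0.154,"dz":0,"hand":1},{"wx":0,"wy":0,"wz":0.021,"dx":0.038,"dy":-0.154,"dz":0,"hand":1},{"wx":0,"wy":0,"wz":0.021,"dx":0.038,"dy":-0.154,"dz":0,"hand":1}]' 25 >/dev/null
python3 -m jog '[{"wx":0,"wy":0,"wz":0.021,"dx":0.038,"dy":-0.154,"dz":0,"hand":1},{"wx":0,"wy":0,"wz":0.021,"dx":0.038,"dy":-0.154,"dz":0,"hand":1},{"wx":0,"wy":0,"wz":0.021,"dx":0.038,"dy":-0.154,"dz":0,"hand":1},{"wx":0,"wy":0,"wz":0.021,"dx":0.038,"dy":-0.154,"dz":0,"hand":1},{"wx":0,"wy":0,"wz":0.021,"dx":0.038,"dy":-0.154,"dz":0,"hand":1}]' 25 >/dev/null
python3 -m jog '[{"wx":0,"wy":0,"wz":0.021,"dx":0.036,"dy":-0.154,"dz":0,"hand":1},{"wx":0,"wy":0,"wz":0,"dx":0,"dy":0,"dz":0,"hand":1},{"wx":0,"wy":0,"wz":0,"dx":0,"dy":0,"dz":0,"hand":1},{"wx":0,"wy":0,"wz":0,"dx":0,"dy":0,"dz":0,"hand":1}]' 25
python3 go.py .6254 .048 .068 -.09
```

```text
clock: 5.87
tool_pos: [0.6222, 0.0477, 0.2674]
eef_rot: [0.045, 0.999, 0.0, -0.002]
contact_force: [-0.4, -0.4, -2.0]
opening: 0.241
finger_force: 24.6
t 5.9 pos [0.6222 0.0477 0.2674] d [ 0.013  0.001 -0.798] w [-0.    -0.002  0.   ] F [-0.4 -0.4 -2. ] open 21.2 ff 24.6 q [ 0.02  0.67 -0.31  1.53  0.23  0.99  1.13]
```

```bash
python3 -m jog '[{"wx":0,"wy":0,"wz":0,"dx":0.012,"dy":0,"dz":-0.15,"hand":1},{"wx":0,"wy":0,"wz":0,"dx":0,"dy":0,"dz":-0.15,"hand":1},{"wx":0,"wy":0,"wz":0,"dx":0,"dy":0,"dz":-0.15,"hand":1},{"wx":0,"wy":0,"wz":0,"dx":0,"dy":0,"dz":-0.13,"hand":1},{"wx":0,"wy":0,"wz":0,"dx":0,"dy":0,"dz":0,"hand":1}]' 25
python3 -m jog '[{"wx":0,"wy":0,"wz":0,"dx":0,"dy":0,"dz":-0.06,"hand":1},{"wx":0,"wy":0,"wz":0,"dx":0,"dy":0,"dz":-0.06,"hand":1},{"wx":0,"wy":0,"wz":0,"dx":0,"dy":0,"dz":-0.06,"hand":1},{"wx":0,"wy":0,"wz":0,"dx":0,"dy":0,"dz":0,"hand":1},{"wx":0,"wy":0,"wz":0,"dx":0,"dy":0,"dz":0,"hand":1}]' 25
python3 go.py .6254 .048 .068 -.09
```

```text
clock: 6.28
tool_pos: [0.6204, 0.0492, 0.1169]
eef_rot: [0.043, 0.999, -0.001, -0.007]
contact_force: [-2.0, 0.9, -2.8]
opening: 0.239
finger_force: 24.6
clock: 6.7
tool_pos: [0.6263, 0.049, 0.0797]
eef_rot: [0.044, 0.999, 0.0, -0.0]
contact_force: [1.0, 0.3, -1.2]
opening: 0.238
finger_force: 24.6
t 6.7 pos [0.6263 0.049  0.0797] d [-0.004 -0.004 -0.047] w [-0.    -0.    -0.001] F [ 1.   0.3 -1.2] open 20.9 ff 24.6 q [-0.02  0.91 -0.23  1.67  0.32  0.61  1.04]
```

```bash
python3 -m jog '[{"wx":0,"wy":0,"wz":0,"dx":0,"dy":0,"dz":-0.03,"hand":1},{"wx":0,"wy":0,"wz":0,"dx":0,"dy":0,"dz":-0.025,"hand":1},{"wx":0,"wy":0,"wz":0,"dx":0,"dy":0,"dz":0,"hand":1},{"wx":0,"wy":0,"wz":0,"dx":0,"dy":0,"dz":0,"hand":1}]' 25
python3 -m jog '[{"wx":0,"wy":0,"wz":0,"dx":0,"dy":0,"dz":0,"hand":0.5},{"wx":0,"wy":0,"wz":0,"dx":0,"dy":0,"dz":0,"hand":0.5},{"wx":0,"wy":0,"wz":0,"dx":0,"dy":0,"dz":0,"hand":0.5},{"wx":0,"wy":0,"wz":0,"dx":0,"dy":0,"dz":0.1,"hand":0.5},{"wx":0,"wy":0,"wz":0,"dx":0,"dy":0,"dz":0.16,"hand":0.5}]'
python3 -m jog '[{"wx":0,"wy":0,"wz":0,"dx":0,"dy":0,"dz":0.16,"hand":0},{"wx":0,"wy":0,"wz":0,"dx":0,"dy":0,"dz":0.16,"hand":0},{"wx":0,"wy":0,"wz":0,"dx":0,"dy":0,"dz":0,"hand":0},{"wx":0,"wy":0,"wz":0,"dx":0,"dy":0,"dz":0,"hand":0}]'
python3 go.py .4404 .0079 .2 .443
```

```text
clock: 7.03
tool_pos: [0.6264, 0.0474, 0.0652]
eef_rot: [0.045, 0.999, 0.0, 0.0]
contact_force: [-0.2, -0.5, -1.8]
opening: 0.24
finger_force: 24.6
clock: 7.45
tool_pos: [0.6233, 0.0468, 0.1272]
eef_rot: [0.045, 0.999, -0.001, -0.004]
contact_force: [1.0, -1.2, 0.0]
opening: 0.5
finger_force: 0.0
clock: 7.78
tool_pos: [0.6281, 0.0476, 0.213]
eef_rot: [0.045, 0.999, 0.001, 0.003]
contact_force: [-0.5, -0.1, -1.0]
opening: 0.777
finger_force: 0.0
t 7.8 pos [0.6281 0.0476 0.213 ] d [-0.751 -0.159 -0.052] w [-0.001  0.003  0.267] F [-0.5 -0.1 -1. ] open 68.4 ff 0.0 q [ 0.01  0.73 -0.29  1.58  0.26  0.86  1.1 ]
```

```bash
python3 -m jog '[{"wx":0,"wy":0,"wz":0.053,"dx":-0.15,"dy":-0.032,"dz":0,"hand":0},{"wx":0,"wy":0,"wz":0.053,"dx":-0.15,"dy":-0.032,"dz":0,"hand":0},{"wx":0,"wy":0,"wz":0.053,"dx":-0.15,"dy":-0.032,"dz":0,"hand":0},{"wx":0,"wy":0,"wz":0.053,"dx":-0.15,"dy":-0.032,"dz":0,"hand":0},{"wx":0,"wy":0,"wz":0.053,"dx":-0.15,"dy":-0.032,"dz":0,"hand":0}]' >/dev/null
python3 -m jog '[{"wx":0,"wy":0,"wz":0,"dx":0,"dy":0,"dz":-0.12,"hand":0},{"wx":0,"wy":0,"wz":0,"dx":0,"dy":0,"dz":-0.12,"hand":0},{"wx":0,"wy":0,"wz":0,"dx":0,"dy":0,"dz":0,"hand":0},{"wx":0,"wy":0,"wz":0,"dx":0,"dy":0,"dz":0,"hand":0},{"wx":0,"wy":0,"wz":0,"dx":0,"dy":0,"dz":0,"hand":0}]'
python3 go.py .4404 .0079 .058 .443
```

```text
clock: 8.62
tool_pos: [0.439, 0.0076, 0.1502]
eef_rot: [-0.218, 0.976, 0.0, -0.0]
contact_force: [0.2, 0.7, 0.1]
opening: 1.001
finger_force: 0.0
t 8.6 pos [0.439  0.0076 0.1502] d [ 0.006  0.001 -0.369] w [-0.    -0.     0.001] F [0.2 0.7 0.1] open 88.1 ff 0.0 q [ 0.09  0.64 -0.33  2.19  0.53  0.39  1.33]
```

```bash
python3 -m jog '[{"wx":0,"wy":0,"wz":0,"dx":0.006,"dy":0,"dz":-0.13,"hand":0},{"wx":0,"wy":0,"wz":0,"dx":0,"dy":0,"dz":-0.13,"hand":0},{"wx":0,"wy":0,"wz":0,"dx":0,"dy":0,"dz":-0.11,"hand":0},{"wx":0,"wy":0,"wz":0,"dx":0,"dy":0,"dz":0,"hand":0},{"wx":0,"wy":0,"wz":0,"dx":0,"dy":0,"dz":0,"hand":0}]'
python3 -m jog '[{"wx":0,"wy":0,"wz":0,"dx":0,"dy":0,"dz":0,"hand":1},{"wx":0,"wy":0,"wz":0,"dx":0,"dy":0,"dz":0,"hand":1},{"wx":0,"wy":0,"wz":0,"dx":0,"dy":0,"dz":0,"hand":1},{"wx":0,"wy":0,"wz":0,"dx":0,"dy":0,"dz":0,"hand":1},{"wx":0,"wy":0,"wz":0,"dx":0,"dy":0,"dz":0,"hand":1}]' 25 >/dev/null
python3 -m jog '[{"wx":0,"wy":0,"wz":0,"dx":0,"dy":0,"dz":0,"hand":1},{"wx":0,"wy":0,"wz":0,"dx":0,"dy":0,"dz":0,"hand":1},{"wx":0,"wy":0,"wz":0,"dx":0,"dy":0,"dz":0,"hand":1},{"wx":0,"wy":0,"wz":0,"dx":0,"dy":0,"dz":0,"hand":1},{"wx":0,"wy":0,"wz":0,"dx":0,"dy":0,"dz":0,"hand":1}]' 25
python3 -m jog '[{"wx":0,"wy":0,"wz":0,"dx":0,"dy":0,"dz":0,"hand":1},{"wx":0,"wy":0,"wz":0,"dx":0,"dy":0,"dz":0.06,"hand":1},{"wx":0,"wy":0,"wz":0,"dx":0,"dy":0,"dz":0.15,"hand":1},{"wx":0,"wy":0,"wz":0,"dx":0,"dy":0,"dz":0.15,"hand":1},{"wx":0,"wy":0,"wz":0,"dx":0,"dy":0,"dz":0.15,"hand":1}]' 25
python3 go.py .6176 -.0378 .2 -.09
```

```text
clock: 9.03
tool_pos: [0.4404, 0.0075, 0.0576]
eef_rot: [-0.219, 0.976, -0.0, -0.001]
contact_force: [-0.3, 0.3, -0.2]
opening: 1.001
finger_force: 0.0
clock: 9.87
tool_pos: [0.4402, 0.0073, 0.0574]
eef_rot: [-0.218, 0.976, 0.0, -0.0]
contact_force: [-0.6, 0.3, -0.1]
opening: 0.267
finger_force: 0.0
clock: 10.28
tool_pos: [0.4391, 0.0072, 0.1861]
eef_rot: [-0.219, 0.976, 0.0, -0.001]
contact_force: [1.7, -1.0, -2.6]
opening: 0.233
finger_force: 25.0
t 10.3 pos [0.4391 0.0072 0.1861] d [ 0.714 -0.18   0.055] w [-0.    -0.001 -0.265] F [ 1.7 -1.  -2.6] open 20.5 ff 25.0 q [ 0.17  0.58 -0.44  2.15  0.5   0.52  1.36]
```

```bash
python3 -m jog '[{"wx":0,"wy":0,"wz":-0.053,"dx":0.143,"dy":-0.036,"dz":0,"hand":1},{"wx":0,"wy":0,"wz":-0.053,"dx":0.143,"dy":-0.036,"dz":0,"hand":1},{"wx":0,"wy":0,"wz":-0.053,"dx":0.143,"dy":-0.036,"dz":0,"hand":1},{"wx":0,"wy":0,"wz":-0.053,"dx":0.143,"dy":-0.036,"dz":0,"hand":1},{"wx":0,"wy":0,"wz":-0.053,"dx":0.143,"dy":-0.036,"dz":0,"hand":1}]' >/dev/null
python3 -m jog '[{"wx":0,"wy":0,"wz":0,"dx":0,"dy":0,"dz":0,"hand":1},{"wx":0,"wy":0,"wz":0,"dx":0,"dy":0,"dz":0,"hand":1},{"wx":0,"wy":0,"wz":0,"dx":0,"dy":0,"dz":0,"hand":1}]'
python3 go.py .6176 -.0378 .067 -.09
python3 - <<'E'
from plant import r
import cv2
s=cv2.resize(r.snapshot("scene")[100:300,300:480,::-1],None,fx=3,fy=3)
cv2.imwrite("pics/g2.png",s)
E
```

```text
clock: 10.95
tool_pos: [0.6174, -0.0374, 0.184]
eef_rot: [0.044, 0.999, -0.0, -0.002]
contact_force: [-0.8, -0.4, -1.9]
opening: 0.239
finger_force: 25.0
t 10.9 pos [ 0.6174 -0.0374  0.184 ] d [ 0.001 -0.002 -0.468] w [-0.    -0.002 -0.001] F [-0.8 -0.4 -1.9] open 21.0 ff 25.0 q [ 0.17  0.76 -0.33  1.63  0.31  0.81  1.19]
```

View pics/g2.png

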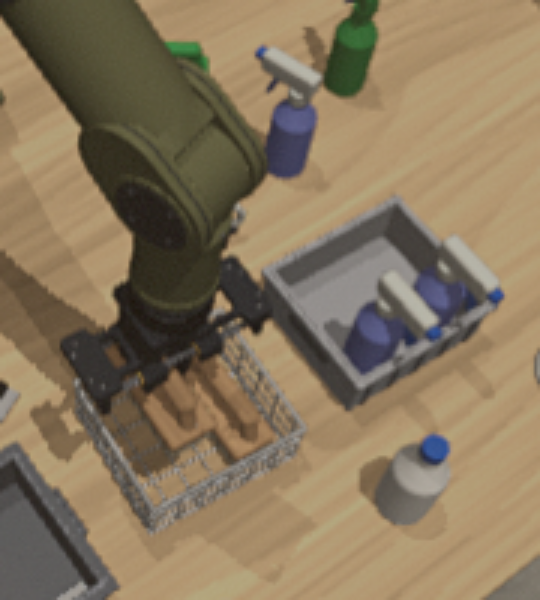

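The first brush stands in the basket at about (240,405), and the second hangs over the free half at (180,400). I'll lower it and release.

```bash
python3 -m jog '[{"wx":0,"wy":0,"wz":0,"dx":0,"dy":0,"dz":-0.12,"hand":1},{"wx":0,"wy":0,"wz":0,"dx":0,"dy":0,"dz":-0.12,"hand":1},{"wx":0,"wy":0,"wz":0,"dx":0,"dy":0,"dz":-0.12,"hand":1},{"wx":0,"wy":0,"wz":0,"dx":0,"dy":0,"dz":-0.06,"hand":1},{"wx":0,"wy":0,"wz":0,"dx":0,"dy":0,"dz":0,"hand":1}]' 25
python3 -m jog '[{"wx":0,"wy":0,"wz":0,"dx":0,"dy":0,"dz":-0.03,"hand":1},{"wx":0,"wy":0,"wz":0,"dx":0,"dy":0,"dz":-0.022,"hand":1},{"wx":0,"wy":0,"wz":0,"dx":0,"dy":0,"dz":0,"hand":1},{"wx":0,"wy":0,"wz":0,"dx":0,"dy":0,"dz":0,"hand":1}]'
python3 -m jog '[{"wx":0,"wy":0,"wz":0,"dx":0,"dy":0,"dz":0,"hand":0.5},{"wx":0,"wy":0,"wz":0,"dx":0,"dy":0,"dz":0,"hand":0.5},{"wx":0,"wy":0,"wz":0,"dx":0,"dy":0,"dz":0,"hand":0.5},{"wx":0,"wy":0,"wz":0,"dx":0,"dy":0,"dz":0.1,"hand":0.5},{"wx":0,"wy":0,"wz":0,"dx":0,"dy":0,"dz":0.16,"hand":0.5}]'
python3 -m jog '[{"wx":0,"wy":0,"wz":0,"dx":0,"dy":0,"dz":0.16,"hand":0},{"wx":0,"wy":0,"wz":0,"dx":0,"dy":0,"dz":0.16,"hand":0},{"wx":0,"wy":0,"wz":0,"dx":0,"dy":0,"dz":0,"hand":0},{"wx":0,"wy":0,"wz":0,"dx":0,"dy":0,"dz":0,"hand":0}]'
python3 go.py .4172 -.1724 .1 .443
```

```text
clock: 11.42
tool_pos: [0.6146, -0.0373, 0.0765]
eef_rot: [0.044, 0.999, -0.0, -0.004]
contact_force: [-0.1, -0.6, -1.5]
opening: 0.233
finger_force: 25.0
clock: 11.75
tool_pos: [0.6194, -0.0376, 0.0678]
eef_rot: [0.045, 0.999, 0.0, 0.001]
contact_force: [0.2, 0.3, -1.8]
opening: 0.235
finger_force: 25.0
clock: 12.17
tool_pos: [0.6163, -0.0378, 0.1295]
eef_rot: [0.045, 0.999, -0.0, -0.004]
contact_force: [-0.4, -0.3, -0.7]
opening: 0.499
finger_force: 0.0
clock: 12.5
tool_pos: [0.6209, -0.0376, 0.2151]
eef_rot: [0.045, 0.999, 0.0, 0.003]
contact_force: [-0.9, -0.5, -0.2]
opening: 0.781
finger_force: 0.0
t 12.5 pos [ 0.6209 -0.0376  0.2151] d [-0.815 -0.539 -0.46 ] w [-0.001  0.003  0.267] F [-0.9 -0.5 -0.2] open 68.7 ff 0.0 q [ 0.18  0.72 -0.34  1.6   0.3   0.86  1.2 ]
```

```bash
python3 -m jog '[{"wx":0,"wy":0,"wz":0.045,"dx":-0.135,"dy":-0.09,"dz":0,"hand":0},{"wx":0,"wy":0,"wz":0.045,"dx":-0.135,"dy":-0.09,"dz":0,"hand":0},{"wx":0,"wy":0,"wz":0.045,"dx":-0.135,"dy":-0.09,"dz":0,"hand":0},{"wx":0,"wy":0,"wz":0.045,"dx":-0.135,"dy":-0.09,"dz":0,"hand":0},{"wx":0,"wy":0,"wz":0.045,"dx":-0.135,"dy":-0.09,"dz":0,"hand":0}]' >/dev/null
python3 -m jog '[{"wx":0,"wy":0,"wz":0.042,"dx":-0.135,"dy":-0.089,"dz":0,"hand":0},{"wx":0,"wy":0,"wz":0,"dx":0,"dy":0,"dz":-0.15,"hand":0},{"wx":0,"wy":0,"wz":0,"dx":0,"dy":0,"dz":-0.15,"hand":0},{"wx":0,"wy":0,"wz":0,"dx":0,"dy":0,"dz":-0.15,"hand":0},{"wx":0,"wy":0,"wz":0,"dx":0,"dy":0,"dz":0,"hand":0}]' >/dev/null
python3 -m jog '[{"wx":0,"wy":0,"wz":0,"dx":0,"dy":0,"dz":0,"hand":0},{"wx":0,"wy":0,"wz":0,"dx":0,"dy":0,"dz":0,"hand":0}]' 
python3 go.py .4172 -.1724 .008 .443
```

```text
clock: 13.5
tool_pos: [0.4168, -0.172, 0.1003]
eef_rot: [-0.221, 0.975, 0.0, 0.0]
contact_force: [0.9, 0.1, 0.4]
opening: 1.003
finger_force: 0.0
t 13.5 pos [ 0.4168 -0.172   0.1003] d [ 0.001 -0.002 -0.369] w [-0.     0.    -0.001] F [0.9 0.1 0.4] open 88.2 ff 0.0 q [ 0.46  0.74 -0.28  2.19  0.7   0.29  1.6 ]
```

```bash
python3 -m jog '[{"wx":0,"wy":0,"wz":0,"dx":0,"dy":0,"dz":-0.1,"hand":0},{"wx":0,"wy":0,"wz":0,"dx":0,"dy":0,"dz":-0.1,"hand":0},{"wx":0,"wy":0,"wz":0,"dx":0,"dy":0,"dz":-0.08,"hand":0},{"wx":0,"wy":0,"wz":0,"dx":0,"dy":0,"dz":0,"hand":0},{"wx":0,"wy":0,"wz":0,"dx":0,"dy":0,"dz":0,"hand":0}]' 
python3 go.py .4172 -.1724 .008 .443
```

```text
clock: 13.92
tool_pos: [0.4177, -0.1722, 0.0307]
eef_rot: [-0.221, 0.975, -0.0, 0.001]
contact_force: [-0.1, 0.3, 0.5]
opening: 1.0
finger_force: 0.0
t 13.9 pos [ 0.4177 -0.1722  0.0307] d [-0.002 -0.001 -0.091] w [ 0.     0.001 -0.001] F [-0.1  0.3  0.5] open 88.0 ff 0.0 q [ 0.32  0.89 -0.05  2.22  0.84  0.05  1.47]
```

```bash
python3 -m jog '[{"wx":0,"wy":0,"wz":0,"dx":0,"dy":0,"dz":-0.04,"hand":0},{"wx":0,"wy":0,"wz":0,"dx":0,"dy":0,"dz":-0.04,"hand":0},{"wx":0,"wy":0,"wz":0,"dx":0,"dy":0,"dz":0,"hand":0},{"wx":0,"wy":0,"wz":0,"dx":0,"dy":0,"dz":0,"hand":0}]' 
python3 go.py .4172 -.1724 .008 .443
```

```text
clock: 14.25
tool_pos: [0.4192, -0.1737, 0.0194]
eef_rot: [-0.22, 0.975, 0.0, 0.0]
contact_force: [0.2, 0.1, -0.2]
opening: 1.002
finger_force: 0.0
t 14.2 pos [ 0.4192 -0.1737  0.0194] d [-0.008  0.005 -0.046] w [-0.     0.    -0.001] F [ 0.2  0.1 -0.2] open 88.2 ff 0.0 q [ 0.32  0.91 -0.05  2.21  1.2   0.04  1.11]
```

The wrist joint is at its limit here, so I'll grasp 14 mm nearer the blade, still on the handle.

```bash
python3 -m jog '[{"wx":0,"wy":0,"wz":0,"dx":0.044,"dy":0.03,"dz":0.02,"hand":0},{"wx":0,"wy":0,"wz":0,"dx":0,"dy":0,"dz":0,"hand":0},{"wx":0,"wy":0,"wz":0,"dx":0,"dy":0,"dz":-0.03,"hand":0},{"wx":0,"wy":0,"wz":0,"dx":0,"dy":0,"dz":0,"hand":0},{"wx":0,"wy":0,"wz":0,"dx":0,"dy":0,"dz":0,"hand":0}]' 
python3 go.py .4298 -.1664 .008 .443
```

```text
clock: 14.67
tool_pos: [0.4287, -0.1662, 0.0157]
eef_rot: [-0.22, 0.975, 0.0, -0.002]
contact_force: [0.3, -0.4, -0.3]
opening: 1.004
finger_force: 0.0
t 14.7 pos [ 0.4287 -0.1662  0.0157] d [ 0.004 -0.001 -0.031] w [ 0.    -0.002 -0.001] F [ 0.3 -0.4 -0.3] open 88.4 ff 0.0 q [ 0.35  0.92 -0.13  2.19  1.21  0.11  1.07]
```

```bash
python3 -m jog '[{"wx":0,"wy":0,"wz":0,"dx":0.003,"dy":0,"dz":-0.032,"hand":0},{"wx":0,"wy":0,"wz":0,"dx":0,"dy":0,"dz":0,"hand":0.6},{"wx":0,"wy":0,"wz":0,"dx":0,"dy":0,"dz":0,"hand":0.6},{"wx":0,"wy":0,"wz":0,"dx":0,"dy":0,"dz":0,"hand":0.6},{"wx":0,"wy":0,"wz":0,"dx":0,"dy":0,"dz":0,"hand":0.6}]' 
python3 go.py .4298 -.1664 .007 .443
python3 -m jog '[{"wx":0,"wy":0,"wz":0,"dx":0,"dy":0,"dz":0,"hand":1},{"wx":0,"wy":0,"wz":0,"dx":0,"dy":0,"dz":0,"hand":1},{"wx":0,"wy":0,"wz":0,"dx":0,"dy":0,"dz":0,"hand":1},{"wx":0,"wy":0,"wz":0,"dx":0,"dy":0,"dz":0,"hand":1},{"wx":0,"wy":0,"wz":0,"dx":0,"dy":0,"dz":0,"hand":1}]' 30
python3 -m jog '[{"wx":0,"wy":0,"wz":0,"dx":0,"dy":0,"dz":0,"hand":1},{"wx":0,"wy":0,"wz":0,"dx":0,"dy":0,"dz":0,"hand":1},{"wx":0,"wy":0,"wz":0,"dx":0,"dy":0,"dz":0,"hand":1}]' 30
python3 go.py .4298 -.1664 .007 .443
```

```text
clock: 15.08
tool_pos: [0.4297, -0.166, 0.0075]
eef_rot: [-0.22, 0.975, 0.0, -0.001]
contact_force: [0.3, -1.0, 1.0]
opening: 0.718
finger_force: 0.0
t 15.1 pos [ 0.4297 -0.166   0.0075] d [ 0.001 -0.002 -0.002] w [-0.    -0.001 -0.001] F [ 0.3 -1.   1. ] open 63.2 ff 0.0 q [ 0.32  0.94 -0.08  2.19  1.29  0.07  1.  ]
clock: 15.5
tool_pos: [0.4297, -0.1659, 0.0072]
eef_rot: [-0.22, 0.975, 0.001, -0.001]
contact_force: [-0.1, 0.2, 0.4]
opening: 0.343
finger_force: 0.0
clock: 15.75
tool_pos: [0.4297, -0.1659, 0.0072]
eef_rot: [-0.22, 0.975, 0.001, -0.002]
contact_force: [-0.1, 0.2, 0.8]
opening: 0.295
finger_force: 30.0
t 15.8 pos [ 0.4297 -0.1659  0.0072] d [ 0.    -0.002 -0.001] w [-0.    -0.002 -0.001] F [-0.1  0.2  0.8] open 25.9 ff 30.0 q [ 0.32  0.94 -0.08  2.19  1.29  0.07  1.  ]
```

```bash
python3 -m jog '[{"wx":0,"wy":0,"wz":0,"dx":0.02,"dy":0,"dz":0.06,"hand":1},{"wx":0,"wy":0,"wz":0,"dx":0.02,"dy":0,"dz":0.12,"hand":1},{"wx":0,"wy":0,"wz":0,"dx":0.02,"dy":0,"dz":0.12,"hand":1},{"wx":0,"wy":0,"wz":0,"dx":0.02,"dy":0,"dz":0.12,"hand":1},{"wx":0,"wy":0,"wz":0,"dx":0.02,"dy":0,"dz":0.12,"hand":1}]' 30
python3 -m jog '[{"wx":0,"wy":0,"wz":0,"dx":0.04,"dy":0,"dz":0.12,"hand":1},{"wx":0,"wy":0,"wz":0,"dx":0.04,"dy":0,"dz":0.12,"hand":1},{"wx":0,"wy":0,"wz":0,"dx":0.04,"dy":0,"dz":0.06,"hand":1},{"wx":0,"wy":0,"wz":0,"dx":0,"dy":0,"dz":0,"hand":1},{"wx":0,"wy":0,"wz":0,"dx":0,"dy":0,"dz":0,"hand":1}]' 30
python3 go.py .634 -.2885 .22 -1.2
```

```text
clock: 16.17
tool_pos: [0.4539, -0.1658, 0.143]
eef_rot: [-0.22, 0.975, 0.001, -0.002]
contact_force: [0.1, -0.8, -0.8]
opening: 0.291
finger_force: 30.0
clock: 16.58
tool_pos: [0.4845, -0.1661, 0.2167]
eef_rot: [-0.22, 0.975, 0.0, -0.001]
contact_force: [-1.2, 0.5, -1.5]
opening: 0.291
finger_force: 30.0
t 16.6 pos [ 0.4845 -0.1661  0.2167] d [ 0.598 -0.49   0.013] w [-0.001 -0.001 -0.822] F [-1.2  0.5 -1.5] open 25.6 ff 30.0 q [ 0.7   0.67 -0.76  1.91  0.62  0.82  1.62]
```

```bash
python3 -m jog '[{"wx":0,"wy":0,"wz":-0.059,"dx":0.043,"dy":-0.035,"dz":0,"hand":1},{"wx":0,"wy":0,"wz":-0.059,"dx":0.043,"dy":-0.035,"dz":0,"hand":1},{"wx":0,"wy":0,"wz":-0.059,"dx":0.043,"dy":-0.035,"dz":0,"hand":1},{"wx":0,"wy":0,"wz":-0.059,"dx":0.043,"dy":-0.035,"dz":0,"hand":1},{"wx":0,"wy":0,"wz":-0.059,"dx":0.043,"dy":-0.035,"dz":0,"hand":1}]' 30
python3 -m jog '[{"wx":0,"wy":0,"wz":-0.059,"dx":0.043,"dy":-0.035,"dz":0,"hand":1},{"wx":0,"wy":0,"wz":-0.059,"dx":0.043,"dy":-0.035,"dz":0,"hand":1},{"wx":0,"wy":0,"wz":-0.059,"dx":0.043,"dy":-0.035,"dz":0,"hand":1},{"wx":0,"wy":0,"wz":-0.059,"dx":0.043,"dy":-0.035,"dz":0,"hand":1},{"wx":0,"wy":0,"wz":-0.059,"dx":0.043,"dy":-0.035,"dz":0,"hand":1}]' 30 >/dev/null
python3 -m jog '[{"wx":0,"wy":0,"wz":-0.059,"dx":0.043,"dy":-0.035,"dz":0,"hand":1},{"wx":0,"wy":0,"wz":-0.059,"dx":0.043,"dy":-0.035,"dz":0,"hand":1},{"wx":0,"wy":0,"wz":-0.059,"dx":0.043,"dy":-0.035,"dz":0,"hand":1},{"wx":0,"wy":0,"wz":-0.059,"dx":0.043,"dy":-0.035,"dz":0,"hand":1},{"wx":0,"wy":0,"wz":0,"dx":0,"dy":0,"dz":0,"hand":1}]' 30 >/dev/null
python3 -m jog '[{"wx":0,"wy":0,"wz":0,"dx":0,"dy":0,"dz":0,"hand":1},{"wx":0,"wy":0,"wz":0,"dx":0,"dy":0,"dz":0,"hand":1}]' 30
python3 go.py .634 -.2885 .04 -1.2
python3 - <<'E'
from plant import r
import cv2
s=cv2.resize(r.snapshot("scene")[130:330,190:430,::-1],None,fx=3,fy=3)
cv2.imwrite("pics/g3.png",s)
E
```

```text
clock: 17.0
tool_pos: [0.5364, -0.2101, 0.2143]
eef_rot: [0.076, 0.997, 0.001, -0.004]
contact_force: [0.1, -0.6, -1.0]
opening: 0.293
finger_force: 30.0
clock: 18.0
tool_pos: [0.6334, -0.2875, 0.215]
eef_rot: [0.567, 0.824, 0.001, -0.003]
contact_force: [1.3, -0.4, -1.7]
opening: 0.289
finger_force: 30.0
t 18.0 pos [ 0.6334 -0.2875  0.215 ] d [ 0.003 -0.004 -0.7  ] w [-0.002 -0.002  0.002] F [ 1.3 -0.4 -1.7] open 25.4 ff 30.0 q [ 0.5   0.82 -0.29  1.34  0.25  1.02  0.53]
```

View pics/g3.png

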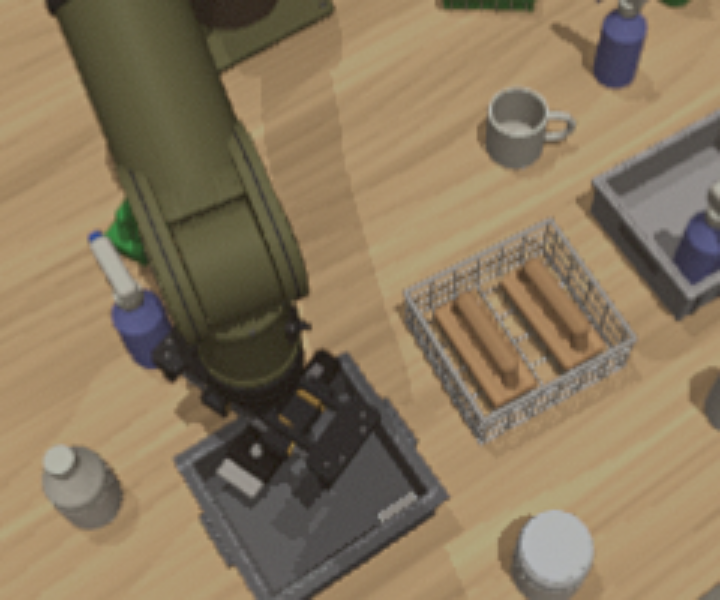

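Both brushes sit in the basket at (485,340) and (550,300). The scraper is held flat over the tub at about (250,465).

```bash
python3 -m jog '[{"wx":0,"wy":0,"wz":0,"dx":0.003,"dy":-0.003,"dz":-0.14,"hand":1},{"wx":0,"wy":0,"wz":0,"dx":0,"dy":0,"dz":-0.14,"hand":1},{"wx":0,"wy":0,"wz":0,"dx":0,"dy":0,"dz":-0.14,"hand":1},{"wx":0,"wy":0,"wz":0,"dx":0,"dy":0,"dz":-0.14,"hand":1},{"wx":0,"wy":0,"wz":0,"dx":0,"dy":0,"dz":-0.1,"hand":1}]' 30
python3 -m jog '[{"wx":0,"wy":0,"wz":0,"dx":0,"dy":0,"dz":0,"hand":1},{"wx":0,"wy":0,"wz":0,"dx":0,"dy":0,"dz":0,"hand":1},{"wx":0,"wy":0,"wz":0,"dx":0,"dy":0,"dz":0,"hand":1}]' 30
python3 go.py .634 -.2885 .0145 -1.2
```

```text
clock: 18.47
tool_pos: [0.6334, -0.2879, 0.0486]
eef_rot: [0.567, 0.824, 0.001, -0.003]
contact_force: [-0.2, -0.1, -1.1]
opening: 0.29
finger_force: 30.0
clock: 18.72
tool_pos: [0.6369, -0.2892, 0.0536]
eef_rot: [0.568, 0.823, 0.002, 0.001]
contact_force: [1.0, -0.6, -0.3]
opening: 0.291
finger_force: 30.0
t 18.7 pos [ 0.6369 -0.2892  0.0536] d [-0.012  0.003 -0.156] w [-0.001  0.002  0.004] F [ 1.  -0.6 -0.3] open 25.6 ff 30.0 q [ 0.48  1.02 -0.25  1.43  0.31  0.73  0.48]
```

```bash
python3 -m jog '[{"wx":0,"wy":0,"wz":0,"dx":0,"dy":0,"dz":-0.04,"hand":1},{"wx":0,"wy":0,"wz":0,"dx":0,"dy":0,"dz":-0.04,"hand":1},{"wx":0,"wy":0,"wz":0,"dx":0,"dy":0,"dz":-0.03,"hand":1},{"wx":0,"wy":0,"wz":0,"dx":0,"dy":0,"dz":0,"hand":1},{"wx":0,"wy":0,"wz":0,"dx":0,"dy":0,"dz":0,"hand":1}]' 30
python3 -m jog '[{"wx":0,"wy":0,"wz":0,"dx":0,"dy":0,"dz":0,"hand":1},{"wx":0,"wy":0,"wz":0,"dx":0,"dy":0,"dz":0,"hand":1},{"wx":0,"wy":0,"wz":0,"dx":0,"dy":0,"dz":0,"hand":1}]' 30
python3 go.py .634 -.2885 .0145 -1.2
```

```text
clock: 19.13
tool_pos: [0.6354, -0.2889, 0.0236]
eef_rot: [0.568, 0.823, 0.001, -0.001]
contact_force: [0.3, -0.5, -1.1]
opening: 0.291
finger_force: 30.0
clock: 19.38
tool_pos: [0.6362, -0.2892, 0.0247]
eef_rot: [0.568, 0.823, 0.002, -0.0]
contact_force: [-0.3, 0.3, -1.4]
opening: 0.29
finger_force: 30.0
t 19.4 pos [ 0.6362 -0.2892  0.0247] d [-0.009  0.003 -0.041] w [-0.001  0.001  0.004] F [-0.3  0.3 -1.4] open 25.5 ff 30.0 q [ 0.48  1.06 -0.24  1.43  0.32  0.69  0.47]
```

```bash
python3 -m jog '[{"wx":0,"wy":0,"wz":0,"dx":0,"dy":0,"dz":-0.02,"hand":1},{"wx":0,"wy":0,"wz":0,"dx":0,"dy":0,"dz":-0.02,"hand":1},{"wx":0,"wy":0,"wz":0,"dx":0,"dy":0,"dz":0,"hand":1},{"wx":0,"wy":0,"wz":0,"dx":0,"dy":0,"dz":0,"hand":1}]' 30
python3 -m jog '[{"wx":0,"wy":0,"wz":0,"dx":0,"dy":0,"dz":0,"hand":0.5},{"wx":0,"wy":0,"wz":0,"dx":0,"dy":0,"dz":0,"hand":0.5},{"wx":0,"wy":0,"wz":0,"dx":0,"dy":0,"dz":0,"hand":0.5},{"wx":0,"wy":0,"wz":0,"dx":0,"dy":0,"dz":0,"hand":0.5},{"wx":0,"wy":0,"wz":0,"dx":0,"dy":0,"dz":0.06,"hand":0.5}]' 
python3 -m jog '[{"wx":0,"wy":0,"wz":0,"dx":0,"dy":0,"dz":0.14,"hand":0.5},{"wx":0,"wy":0,"wz":0,"dx":0,"dy":0,"dz":0.16,"hand":0.5},{"wx":0,"wy":0,"wz":0,"dx":0,"dy":0,"dz":0.16,"hand":0.5},{"wx":0,"wy":0,"wz":0,"dx":0,"dy":0,"dz":0.16,"hand":0},{"wx":0,"wy":0,"wz":0,"dx":0,"dy":0,"dz":0.16,"hand":0}]'
python3 go.py .3956 -.333 .24 -.02
python3 - <<'E'
from plant import r
import cv2
s=cv2.resize(r.snapshot("scene")[230:340,240:350,::-1],None,fx=4,fy=4)
cv2.imwrite("pics/g4.png",s)
E
```

```text
clock: 19.72
tool_pos: [0.6353, -0.2889, 0.0136]
eef_rot: [0.568, 0.823, 0.001, -0.001]
contact_force: [0.4, 0.2, -1.8]
opening: 0.291
finger_force: 30.0
clock: 20.13
tool_pos: [0.6337, -0.2883, 0.0271]
eef_rot: [0.568, 0.823, 0.001, -0.003]
contact_force: [0.0, -0.4, -0.1]
opening: 0.499
finger_force: 0.0
clock: 20.55
tool_pos: [0.6356, -0.2889, 0.2278]
eef_rot: [0.568, 0.823, 0.002, -0.0]
contact_force: [1.0, 0.1, -0.7]
opening: 0.623
finger_force: 0.0
t 20.6 pos [ 0.6356 -0.2889  0.2278] d [-0.96  -0.176  0.049] w [-0.002 -0.     0.594] F [ 1.   0.1 -0.7] open 54.9 ff 0.0 q [ 0.5   0.81 -0.3   1.32  0.24  1.04  0.53]
```

View pics/g4.png

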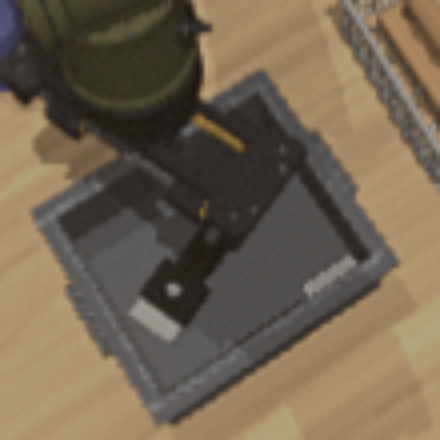

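The scraper lies flat in the tub at (185,270), clear of the blade box. Next is the right-hand spray (white head, blue body; nothing green nearby is bottle-shaped).

```bash
python3 -m jog '[{"wx":0,"wy":0,"wz":0.059,"dx":-0.096,"dy":-0.018,"dz":0.015,"hand":0},{"wx":0,"wy":0,"wz":0.059,"dx":-0.096,"dy":-0.018,"dz":0.015,"hand":0},{"wx":0,"wy":0,"wz":0.059,"dx":-0.096,"dy":-0.018,"dz":0.015,"hand":0},{"wx":0,"wy":0,"wz":0.059,"dx":-0.096,"dy":-0.018,"dz":0.015,"hand":0},{"wx":0,"wy":0,"wz":0.059,"dx":-0.096,"dy":-0.018,"dz":0.015,"hand":0}]' >/dev/null
python3 -m jog '[{"wx":0,"wy":0,"wz":0.059,"dx":-0.096,"dy":-0.018,"dz":0,"hand":0},{"wx":0,"wy":0,"wz":0.059,"dx":-0.096,"dy":-0.018,"dz":0,"hand":0},{"wx":0,"wy":0,"wz":0.059,"dx":-0.096,"dy":-0.018,"dz":0,"hand":0},{"wx":0,"wy":0,"wz":0.059,"dx":-0.096,"dy":-0.018,"dz":0,"hand":0},{"wx":0,"wy":0,"wz":0.059,"dx":-0.096,"dy":-0.018,"dz":0,"hand":0}]' >/dev/null
python3 -m jog '[{"wx":0,"wy":0,"wz":0,"dx":0,"dy":0,"dz":0,"hand":0},{"wx":0,"wy":0,"wz":0,"dx":0,"dy":0,"dz":0,"hand":0},{"wx":0,"wy":0,"wz":0,"dx":0,"dy":0,"dz":0,"hand":0}]' 
python3 go.py .3956 -.332 .151 -.02
python3 - <<'E'
from plant import r
import cv2
s=cv2.resize(r.snapshot("scene")[180:290,190:300,::-1],None,fx=4,fy=4)
cv2.imwrite("pics/g5.png",s)
E
```

```text
clock: 21.68
tool_pos: [0.3968, -0.3342, 0.2439]
eef_rot: [0.015, 1.0, 0.0, -0.0]
contact_force: [0.6, 0.3, 0.4]
opening: 1.002
finger_force: 0.0
t 21.7 pos [ 0.3968 -0.3342  0.2439] d [-0.005  0.009 -0.371] w [-0.    -0.     0.005] F [0.6 0.3 0.4] open 88.1 ff 0.0 q [ 1.02  0.61 -0.67  1.86  0.5   0.84  1.64]
```

View pics/g5.png

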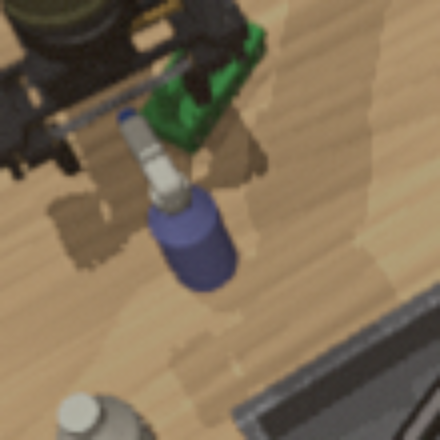

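The white-headed bottle at (160,165) lies between the open fingers at (65,160) and (205,90). Descending to grasp the head.

```bash
python3 -m jog '[{"wx":0,"wy":0,"wz":0.004,"dx":-0.004,"dy":0.006,"dz":-0.1,"hand":0},{"wx":0,"wy":0,"wz":0,"dx":0,"dy":0,"dz":-0.1,"hand":0},{"wx":0,"wy":0,"wz":0,"dx":0,"dy":0,"dz":-0.1,"hand":0},{"wx":0,"wy":0,"wz":0,"dx":0,"dy":0,"dz":-0.07,"hand":0},{"wx":0,"wy":0,"wz":0,"dx":0,"dy":0,"dz":0,"hand":0}]' 
python3 -m jog '[{"wx":0,"wy":0,"wz":0,"dx":0,"dy":0,"dz":0,"hand":0.6},{"wx":0,"wy":0,"wz":0,"dx":0,"dy":0,"dz":0,"hand":0.6},{"wx":0,"wy":0,"wz":0,"dx":0,"dy":0,"dz":0,"hand":0.6},{"wx":0,"wy":0,"wz":0,"dx":0,"dy":0,"dz":0,"hand":0.6},{"wx":0,"wy":0,"wz":0,"dx":0,"dy":0,"dz":0,"hand":0.6}]' 25
python3 go.py .3956 -.332 .151 -.02
python3 -m jog '[{"wx":0,"wy":0,"wz":0,"dx":0,"dy":0,"dz":0,"hand":0.9},{"wx":0,"wy":0,"wz":0,"dx":0,"dy":0,"dz":0,"hand":0.9},{"wx":0,"wy":0,"wz":0,"dx":0,"dy":0,"dz":0,"hand":0.9},{"wx":0,"wy":0,"wz":0,"dx":0,"dy":0,"dz":0,"hand":0.9},{"wx":0,"wy":0,"wz":0,"dx":0,"dy":0,"dz":0,"hand":0.9}]' 25
python3 -m jog '[{"wx":0,"wy":0,"wz":0,"dx":0,"dy":0,"dz":0,"hand":1},{"wx":0,"wy":0,"wz":0,"dx":0,"dy":0,"dz":0.03,"hand":1},{"wx":0,"wy":0,"wz":0,"dx":0,"dy":0,"dz":0.05,"hand":1},{"wx":0,"wy":0,"wz":0,"dx":0,"dy":0,"dz":0.05,"hand":1},{"wx":0,"wy":0,"wz":0,"dx":0,"dy":0,"dz":0,"hand":1}]' 25
python3 go.py .591 .232 .29 -.05
```

```text
clock: 22.15
tool_pos: [0.3945, -0.331, 0.1478]
eef_rot: [0.009, 1.0, 0.002, -0.003]
contact_force: [-0.3, -0.3, 0.3]
opening: 0.998
finger_force: 0.0
clock: 22.57
tool_pos: [0.3953, -0.333, 0.1514]
eef_rot: [0.01, 1.0, 0.0, -0.001]
contact_force: [-0.5, -0.3, 0.1]
opening: 0.645
finger_force: 0.0
t 22.6 pos [ 0.3953 -0.333   0.1514] d [ 0.001  0.004 -0.002] w [-0.    -0.001  0.   ] F [-0.5 -0.3  0.1] open 56.7 ff 0.0 q [ 0.95  0.73 -0.56  1.96  0.64  0.63  1.52]
clock: 22.98
tool_pos: [0.3948, -0.3326, 0.1505]
eef_rot: [0.01, 1.0, 0.001, -0.001]
contact_force: [-0.2, 0.9, -0.1]
opening: 0.267
finger_force: 0.0
clock: 23.4
tool_pos: [0.396, -0.3331, 0.185]
eef_rot: [0.01, 1.0, 0.0, 0.0]
contact_force: [0.3, -0.3, -1.9]
opening: 0.239
finger_force: 25.0
t 23.4 pos [ 0.396  -0.3331  0.185 ] d [0.78 2.26 0.42] w [-0.     0.    -0.015] F [ 0.3 -0.3 -1.9] open 21.1 ff 25.0 q [ 0.98  0.69 -0.61  1.93  0.59  0.71  1.57]
```

```bash
python3 -m jog '[{"wx":0,"wy":0,"wz":0,"dx":0,"dy":0,"dz":0.08,"hand":1},{"wx":0,"wy":0,"wz":0,"dx":0,"dy":0,"dz":0.1,"hand":1},{"wx":0,"wy":0,"wz":0,"dx":0,"dy":0,"dz":0.1,"hand":1},{"wx":0,"wy":0,"wz":0,"dx":0,"dy":0,"dz":0.1,"hand":1},{"wx":0,"wy":0,"wz":0,"dx":0,"dy":0,"dz":0.04,"hand":1}]' 25 >/dev/null
python3 -m jog '[{"wx":0,"wy":0,"wz":0,"dx":0.02,"dy":0.06,"dz":0,"hand":1},{"wx":0,"wy":0,"wz":0,"dx":0.04,"dy":0.11,"dz":0,"hand":1},{"wx":0,"wy":0,"wz":0,"dx":0.04,"dy":0.12,"dz":0,"hand":1},{"wx":0,"wy":0,"wz":0,"dx":0.04,"dy":0.12,"dz":0,"hand":1},{"wx":0,"wy":0,"wz":0,"dx":0.04,"dy":0.12,"dz":0,"hand":1}]' 25 >/dev/null
python3 -m jog '[{"wx":0,"wy":0,"wz":0,"dx":0.04,"dy":0.12,"dz":0,"hand":1},{"wx":0,"wy":0,"wz":0,"dx":0.04,"dy":0.12,"dz":0,"hand":1},{"wx":0,"wy":0,"wz":0,"dx":0.04,"dy":0.12,"dz":0,"hand":1},{"wx":0,"wy":0,"wz":0,"dx":0.04,"dy":0.12,"dz":0,"hand":1},{"wx":0,"wy":0,"wz":0,"dx":0.04,"dy":0.12,"dz":0,"hand":1}]' 25
python3 go.py .591 .232 .29 -.05
```

```text
clock: 24.65
tool_pos: [0.4895, -0.0489, 0.287]
eef_rot: [0.01, 1.0, 0.001, -0.002]
contact_force: [0.6, 0.5, -1.3]
opening: 0.235
finger_force: 25.0
t 24.6 pos [ 0.4895 -0.0489  0.287 ] d [0.406 1.123 0.012] w [-0.001 -0.002 -0.015] F [ 0.6  0.5 -1.3] open 20.7 ff 25.0 q [ 0.46  0.52 -0.71  1.87  0.42  0.9   1.1 ]
```

```bash
python3 -m jog '[{"wx":0,"wy":0,"wz":-0.003,"dx":0.04,"dy":0.12,"dz":0,"hand":1},{"wx":0,"wy":0,"wz":-0.003,"dx":0.04,"dy":0.12,"dz":0,"hand":1},{"wx":0,"wy":0,"wz":-0.003,"dx":0.04,"dy":0.12,"dz":0,"hand":1},{"wx":0,"wy":0,"wz":-0.003,"dx":0.04,"dy":0.12,"dz":0,"hand":1},{"wx":0,"wy":0,"wz":-0.003,"dx":0.04,"dy":0.12,"dz":0,"hand":1}]' 25 >/dev/null
python3 -m jog '[{"wx":0,"wy":0,"wz":0,"dx":0.04,"dy":0.12,"dz":0,"hand":1},{"wx":0,"wy":0,"wz":0,"dx":0.04,"dy":0.12,"dz":0,"hand":1},{"wx":0,"wy":0,"wz":0,"dx":0.04,"dy":0.11,"dz":0,"hand":1},{"wx":0,"wy":0,"wz":0,"dx":0.04,"dy":0.11,"dz":0,"hand":1},{"wx":0,"wy":0,"wz":0,"dx":0.02,"dy":0.04,"dz":0,"hand":1}]' 25 >/dev/null
python3 -m jog '[{"wx":0,"wy":0,"wz":0,"dx":0,"dy":0,"dz":0,"hand":1},{"wx":0,"wy":0,"wz":0,"dx":0,"dy":0,"dz":0,"hand":1},{"wx":0,"wy":0,"wz":0,"dx":0,"dy":0,"dz":0,"hand":1},{"wx":0,"wy":0,"wz":0,"dx":0,"dy":0,"dz":0,"hand":1}]'
python3 go.py .591 .232 .156 -.05
cat > cap.py <<'E'
import sys
from fit import *
def over(x0,y0,x1,y1,k,out,crate):
    im=cv2.resize(r.snapshot("scene")[y0:y1,x0:x1,::-1],None,fx=k,fy=k)
    cv2.imwrite(out,im)
over(360,90,480,240,4,sys.argv[1],0)
E
python3 cap.py pics/g6.png
```

```text
clock: 25.82
tool_pos: [0.5847, 0.2229, 0.2875]
eef_rot: [0.026, 1.0, -0.0, -0.002]
contact_force: [-0.1, 0.8, -2.8]
opening: 0.239
finger_force: 25.0
t 25.8 pos [0.5847 0.2229 0.2875] d [ 0.025  0.036 -0.526] w [ 0.    -0.002  0.001] F [-0.1  0.8 -2.8] open 21.1 ff 25.0 q [-0.1   0.7  -0.64  1.49  0.44  1.11  0.7 ]
```

View pics/g6.png

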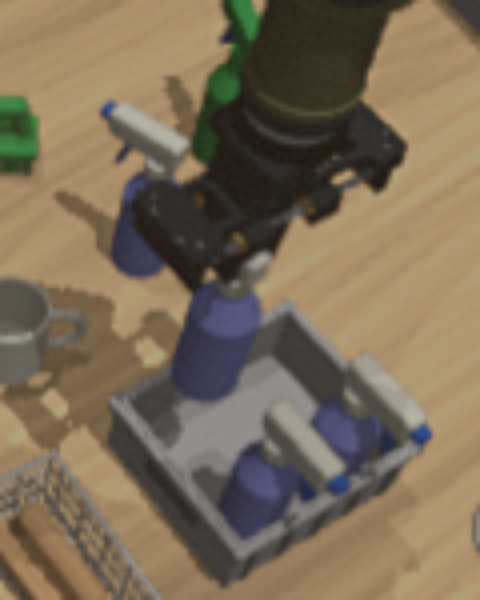

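The bottle hangs upright at (215,340) over the crate's near half. I'll shift it a little, then lower it.

```bash
python3 -m jog '[{"wx":0,"wy":0,"wz":0,"dx":0.022,"dy":0.034,"dz":-0.05,"hand":1},{"wx":0,"wy":0,"wz":0,"dx":0,"dy":0,"dz":-0.08,"hand":1},{"wx":0,"wy":0,"wz":0,"dx":0,"dy":0,"dz":-0.08,"hand":1},{"wx":0,"wy":0,"wz":0,"dx":0,"dy":0,"dz":-0.08,"hand":1},{"wx":0,"wy":0,"wz":0,"dx":0,"dy":0,"dz":-0.08,"hand":1}]' 25
python3 -m jog '[{"wx":0,"wy":0,"wz":0,"dx":0,"dy":0,"dz":-0.06,"hand":1},{"wx":0,"wy":0,"wz":0,"dx":0,"dy":0,"dz":-0.04,"hand":1},{"wx":0,"wy":0,"wz":0,"dx":0,"dy":0,"dz":0,"hand":1},{"wx":0,"wy":0,"wz":0,"dx":0,"dy":0,"dz":0,"hand":1},{"wx":0,"wy":0,"wz":0,"dx":0,"dy":0,"dz":0,"hand":1}]'
python3 go.py .591 .232 .156 -.05
```

```text
clock: 26.28
tool_pos: [0.5905, 0.2333, 0.1938]
eef_rot: [0.025, 1.0, 0.001, -0.001]
contact_force: [-0.3, -0.7, -1.4]
opening: 0.238
finger_force: 25.0
clock: 26.7
tool_pos: [0.591, 0.234, 0.1714]
eef_rot: [0.025, 1.0, 0.002, -0.001]
contact_force: [0.7, 0.2, -2.3]
opening: 0.237
finger_force: 25.0
t 26.7 pos [0.591  0.234  0.1714] d [-0.    -0.008 -0.061] w [-0.002 -0.001 -0.   ] F [ 0.7  0.2 -2.3] open 20.8 ff 25.0 q [-0.14  0.83 -0.57  1.58  0.54  0.89  0.61]
```

```bash
python3 -m jog '[{"wx":0,"wy":0,"wz":0,"dx":0,"dy":-0.006,"dz":-0.03,"hand":1},{"wx":0,"wy":0,"wz":0,"dx":0,"dy":0,"dz":-0.02,"hand":1},{"wx":0,"wy":0,"wz":0,"dx":0,"dy":0,"dz":-0.01,"hand":1},{"wx":0,"wy":0,"wz":0,"dx":0,"dy":0,"dz":0,"hand":1},{"wx":0,"wy":0,"wz":0,"dx":0,"dy":0,"dz":0,"hand":1}]' 
python3 -m jog '[{"wx":0,"wy":0,"wz":0,"dx":0,"dy":0,"dz":0,"hand":1},{"wx":0,"wy":0,"wz":0,"dx":0,"dy":0,"dz":0,"hand":1},{"wx":0,"wy":0,"wz":0,"dx":0,"dy":0,"dz":0,"hand":1}]' 
python3 go.py .591 .232 .156 -.05
```

```text
clock: 27.12
tool_pos: [0.5904, 0.2319, 0.1555]
eef_rot: [0.025, 1.0, 0.001, -0.001]
contact_force: [-0.1, 0.4, -1.2]
opening: 0.235
finger_force: 25.0
clock: 27.37
tool_pos: [0.5904, 0.232, 0.1555]
eef_rot: [0.025, 1.0, 0.001, -0.001]
contact_force: [0.0, 0.9, -0.9]
opening: 0.235
finger_force: 25.0
t 27.4 pos [0.5904 0.232  0.1555] d [0.002 0.    0.002] w [-0.001 -0.001 -0.   ] F [ 0.   0.9 -0.9] open 20.7 ff 25.0 q [-0.15  0.85 -0.56  1.6   0.55  0.86  0.59]
```

```bash
python3 -m jog '[{"wx":0,"wy":0,"wz":0,"dx":0,"dy":0,"dz":0,"hand":0.5},{"wx":0,"wy":0,"wz":0,"dx":0,"dy":0,"dz":0,"hand":0.5},{"wx":0,"wy":0,"wz":0,"dx":0,"dy":0,"dz":0,"hand":0.5},{"wx":0,"wy":0,"wz":0,"dx":0,"dy":0,"dz":0.05,"hand":0.5},{"wx":0,"wy":0,"wz":0,"dx":0,"dy":0,"dz":0.12,"hand":0.5}]' 
python3 -m jog '[{"wx":0,"wy":0,"wz":0,"dx":0,"dy":0,"dz":0.12,"hand":0},{"wx":0,"wy":0,"wz":0,"dx":0,"dy":0,"dz":0.12,"hand":0},{"wx":0,"wy":0,"wz":0,"dx":0,"dy":0,"dz":0,"hand":0}]' 
python3 go.py .3944 .338 .25 .214
```

```text
clock: 27.78
tool_pos: [0.5883, 0.2303, 0.1956]
eef_rot: [0.025, 1.0, -0.001, -0.005]
contact_force: [1.0, 0.3, 0.2]
opening: 0.502
finger_force: 0.0
clock: 28.03
tool_pos: [0.5931, 0.2346, 0.2655]
eef_rot: [0.025, 1.0, 0.004, 0.004]
contact_force: [1.0, 0.9, -0.1]
opening: 0.704
finger_force: 0.0
t 28.0 pos [0.5931 0.2346 0.2655] d [-0.795  0.414 -0.062] w [-0.005  0.003  0.132] F [ 1.   0.9 -0.1] open 61.9 ff 0.0 q [-0.12  0.73 -0.63  1.49  0.46  1.06  0.67]
```

```bash
python3 -m jog '[{"wx":0,"wy":0,"wz":0.019,"dx":-0.113,"dy":0.058,"dz":0,"hand":0},{"wx":0,"wy":0,"wz":0.019,"dx":-0.113,"dy":0.058,"dz":0,"hand":0},{"wx":0,"wy":0,"wz":0.019,"dx":-0.113,"dy":0.058,"dz":0,"hand":0},{"wx":0,"wy":0,"wz":0.019,"dx":-0.113,"dy":0.058,"dz":0,"hand":0},{"wx":0,"wy":0,"wz":0.019,"dx":-0.113,"dy":0.058,"dz":0,"hand":0}]' >/dev/null
python3 -m jog '[{"wx":0,"wy":0,"wz":0.019,"dx":-0.113,"dy":0.058,"dz":0,"hand":0},{"wx":0,"wy":0,"wz":0.019,"dx":-0.113,"dy":0.058,"dz":0,"hand":0},{"wx":0,"wy":0,"wz":0,"dx":0,"dy":0,"dz":0,"hand":0},{"wx":0,"wy":0,"wz":0,"dx":0,"dy":0,"dz":0,"hand":0},{"wx":0,"wy":0,"wz":0,"dx":0,"dy":0,"dz":0,"hand":0}]' >/dev/null
python3 go.py .3944 .338 .151 .214
python3 cap.py pics/g7.png
python3 -c "
from fit import *
print(unproj('top',(182,212),.06),unproj('scene',(416,122),.04))"
```

```text
t 28.9 pos [0.3935 0.3331 0.2584] d [ 0.004  0.02  -0.43 ] w [-0.    -0.001 -0.001] F [ 0.4 -0.6 -0.2] open 87.7 ff 0.0 q [-0.35  0.59 -0.71  1.85  0.49  0.88  0.49]
[0.33204131 0.4858775  0.06      ] [0.34200236 0.48493088 0.04      ]
```

View pics/g7.png

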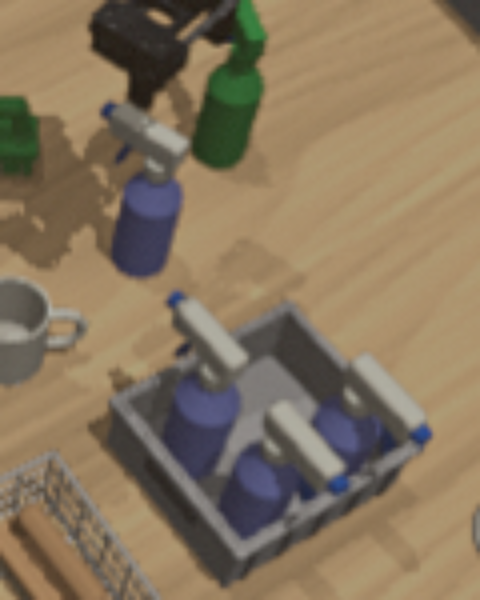

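The first bottle stands in the crate at (205,420). The white-headed left bottle at (145,190) is under the gripper, and the green one at (228,110) is about 15 cm away.

```bash
python3 -m jog '[{"wx":0,"wy":0,"wz":0,"dx":0.003,"dy":0.018,"dz":-0.1,"hand":0},{"wx":0,"wy":0,"wz":0,"dx":0,"dy":0,"dz":-0.12,"hand":0},{"wx":0,"wy":0,"wz":0,"dx":0,"dy":0,"dz":-0.12,"hand":0},{"wx":0,"wy":0,"wz":0,"dx":0,"dy":0,"dz":-0.085,"hand":0},{"wx":0,"wy":0,"wz":0,"dx":0,"dy":0,"dz":0,"hand":0}]' 
python3 -m jog '[{"wx":0,"wy":0,"wz":0,"dx":0,"dy":0,"dz":0,"hand":0.6},{"wx":0,"wy":0,"wz":0,"dx":0,"dy":0,"dz":0,"hand":0.6},{"wx":0,"wy":0,"wz":0,"dx":0,"dy":0,"dz":0,"hand":0.6},{"wx":0,"wy":0,"wz":0,"dx":0,"dy":0,"dz":0,"hand":0.6},{"wx":0,"wy":0,"wz":0,"dx":0,"dy":0,"dz":0,"hand":0.6}]' 25
python3 go.py .3944 .338 .151 .214
python3 -m jog '[{"wx":0,"wy":0,"wz":0,"dx":0,"dy":0,"dz":0,"hand":0.9},{"wx":0,"wy":0,"wz":0,"dx":0,"dy":0,"dz":0,"hand":0.9},{"wx":0,"wy":0,"wz":0,"dx":0,"dy":0,"dz":0,"hand":0.9},{"wx":0,"wy":0,"wz":0,"dx":0,"dy":0,"dz":0,"hand":0.9},{"wx":0,"wy":0,"wz":0,"dx":0,"dy":0,"dz":0,"hand":0.9}]' 25
python3 -m jog '[{"wx":0,"wy":0,"wz":0,"dx":0,"dy":0,"dz":0,"hand":1},{"wx":0,"wy":0,"wz":0,"dx":0,"dy":0,"dz":0.03,"hand":1},{"wx":0,"wy":0,"wz":0,"dx":0,"dy":0,"dz":0.05,"hand":1},{"wx":0,"wy":0,"wz":0,"dx":0,"dy":0,"dz":0.05,"hand":1},{"wx":0,"wy":0,"wz":0,"dx":0,"dy":0,"dz":0,"hand":1}]' 25
python3 go.py .5957 .316 .29 0
```

```text
clock: 29.33
tool_pos: [0.3933, 0.3348, 0.1481]
eef_rot: [-0.107, 0.994, -0.002, -0.004]
contact_force: [0.1, -0.2, 0.3]
opening: 1.001
finger_force: 0.0
clock: 29.75
tool_pos: [0.3939, 0.3383, 0.1528]
eef_rot: [-0.108, 0.994, 0.001, -0.001]
contact_force: [-0.2, 0.1, -0.1]
opening: 0.644
finger_force: 0.0
t 29.8 pos [0.3939 0.3383 0.1528] d [ 0.002 -0.001 -0.007] w [-0.001 -0.001 -0.001] F [-0.2  0.1 -0.1] open 56.7 ff 0.0 q [-0.45  0.74 -0.58  1.95  0.66  0.65  0.34]
clock: 30.17
tool_pos: [0.3933, 0.338, 0.1518]
eef_rot: [-0.108, 0.994, 0.001, -0.001]
contact_force: [-0.1, 0.7, -0.2]
opening: 0.269
finger_force: 0.2
clock: 30.58
tool_pos: [0.3939, 0.3389, 0.1862]
eef_rot: [-0.108, 0.994, 0.002, -0.0]
contact_force: [-0.1, 0.8, -1.9]
opening: 0.239
finger_force: 24.8
t 30.6 pos [0.3939 0.3389 0.1862] d [ 0.807 -0.092  0.415] w [-0.002 -0.    -0.108] F [-0.1  0.8 -1.9] open 21.0 ff 24.8 q [-0.42  0.69 -0.63  1.92  0.6   0.72  0.38]
```

```bash
python3 -m jog '[{"wx":0,"wy":0,"wz":0,"dx":0,"dy":0,"dz":0.08,"hand":1},{"wx":0,"wy":0,"wz":0,"dx":0,"dy":0,"dz":0.1,"hand":1},{"wx":0,"wy":0,"wz":0,"dx":0,"dy":0,"dz":0.1,"hand":1},{"wx":0,"wy":0,"wz":0,"dx":0,"dy":0,"dz":0.1,"hand":1},{"wx":0,"wy":0,"wz":0,"dx":0,"dy":0,"dz":0.04,"hand":1}]' 25 >/dev/null
python3 -m jog '[{"wx":0,"wy":0,"wz":-0.013,"dx":0.05,"dy":-0.005,"dz":0,"hand":1},{"wx":0,"wy":0,"wz":-0.013,"dx":0.1,"dy":-0.011,"dz":0,"hand":1},{"wx":0,"wy":0,"wz":-0.013,"dx":0.1,"dy":-0.012,"dz":0,"hand":1},{"wx":0,"wy":0,"wz":-0.013,"dx":0.1,"dy":-0.012,"dz":0,"hand":1},{"wx":0,"wy":0,"wz":-0.013,"dx":0.1,"dy":-0.012,"dz":0,"hand":1}]' 25 >/dev/null
python3 -m jog '[{"wx":0,"wy":0,"wz":-0.013,"dx":0.1,"dy":-0.012,"dz":0,"hand":1},{"wx":0,"wy":0,"wz":-0.013,"dx":0.1,"dy":-0.012,"dz":0,"hand":1},{"wx":0,"wy":0,"wz":-0.013,"dx":0.1,"dy":-0.011,"dz":0,"hand":1},{"wx":0,"wy":0,"wz":0,"dx":0.05,"dy":-0.005,"dz":0,"hand":1},{"wx":0,"wy":0,"wz":0,"dx":0,"dy":0,"dz":0,"hand":1}]' 25 >/dev/null
python3 -m jog '[{"wx":0,"wy":0,"wz":0,"dx":0,"dy":0,"dz":0,"hand":1},{"wx":0,"wy":0,"wz":0,"dx":0,"dy":0,"dz":0,"hand":1},{"wx":0,"wy":0,"wz":0,"dx":0,"dy":0,"dz":0,"hand":1}]' 25
python3 go.py .5957 .316 .157 0
```

```text
clock: 32.08
tool_pos: [0.5919, 0.3154, 0.2887]
eef_rot: [-0.005, 1.0, 0.001, -0.002]
contact_force: [0.4, -0.5, -1.5]
opening: 0.24
finger_force: 24.9
t 32.1 pos [0.5919 0.3154 0.2887] d [ 0.015  0.002 -0.527] w [-0.001 -0.002 -0.005] F [ 0.4 -0.5 -1.5] open 21.1 ff 24.9 q [-0.25  0.77 -0.64  1.33  0.46  1.19  0.66]
```

```bash
python3 -m jog '[{"wx":0,"wy":0,"wz":0,"dx":0.012,"dy":0.002,"dz":-0.05,"hand":1},{"wx":0,"wy":0,"wz":0,"dx":0,"dy":0,"dz":-0.08,"hand":1},{"wx":0,"wy":0,"wz":0,"dx":0,"dy":0,"dz":-0.08,"hand":1},{"wx":0,"wy":0,"wz":0,"dx":0,"dy":0,"dz":-0.08,"hand":1},{"wx":0,"wy":0,"wz":0,"dx":0,"dy":0,"dz":-0.08,"hand":1}]' 25
python3 -m jog '[{"wx":0,"wy":0,"wz":0,"dx":0,"dy":0,"dz":-0.06,"hand":1},{"wx":0,"wy":0,"wz":0,"dx":0,"dy":0,"dz":-0.04,"hand":1},{"wx":0,"wy":0,"wz":0,"dx":0,"dy":0,"dz":0,"hand":1},{"wx":0,"wy":0,"wz":0,"dx":0,"dy":0,"dz":0,"hand":1},{"wx":0,"wy":0,"wz":0,"dx":0,"dy":0,"dz":0,"hand":1}]'
python3 go.py .5957 .316 .157 0
```

```text
clock: 32.5
tool_pos: [0.5957, 0.3154, 0.1952]
eef_rot: [-0.005, 1.0, 0.001, -0.001]
contact_force: [-0.2, 0.2, -1.6]
opening: 0.239
finger_force: 24.9
clock: 32.92
tool_pos: [0.5968, 0.3161, 0.1728]
eef_rot: [-0.004, 1.0, 0.002, -0.001]
contact_force: [-0.2, 0.5, -1.9]
opening: 0.237
finger_force: 24.9
t 32.9 pos [0.5968 0.3161 0.1728] d [-0.004 -0.001 -0.063] w [-0.002 -0.001 -0.004] F [-0.2  0.5 -1.9] open 20.9 ff 24.9 q [-0.26  0.88 -0.59  1.45  0.54  0.97  0.59]
```

```bash
python3 -m jog '[{"wx":0,"wy":0,"wz":0,"dx":0,"dy":0,"dz":-0.03,"hand":1},{"wx":0,"wy":0,"wz":0,"dx":0,"dy":0,"dz":-0.02,"hand":1},{"wx":0,"wy":0,"wz":0,"dx":0,"dy":0,"dz":-0.012,"hand":1},{"wx":0,"wy":0,"wz":0,"dx":0,"dy":0,"dz":0,"hand":1},{"wx":0,"wy":0,"wz":0,"dx":0,"dy":0,"dz":0,"hand":1}]' 
python3 -m jog '[{"wx":0,"wy":0,"wz":0,"dx":0,"dy":0,"dz":0,"hand":0.5},{"wx":0,"wy":0,"wz":0,"dx":0,"dy":0,"dz":0,"hand":0.5},{"wx":0,"wy":0,"wz":0,"dx":0,"dy":0,"dz":0,"hand":0.5},{"wx":0,"wy":0,"wz":0,"dx":0,"dy":0,"dz":0.05,"hand":0.5},{"wx":0,"wy":0,"wz":0,"dx":0,"dy":0,"dz":0.12,"hand":0.5}]' 
python3 -m jog '[{"wx":0,"wy":0,"wz":0,"dx":0,"dy":0,"dz":0.12,"hand":0.5},{"wx":0,"wy":0,"wz":0,"dx":0,"dy":0,"dz":0.12,"hand":0.5},{"wx":0,"wy":0,"wz":0,"dx":-0.1,"dy":0.1,"dz":0,"hand":0.5},{"wx":0,"wy":0,"wz":0,"dx":-0.1,"dy":0.1,"dz":0,"hand":0.5},{"wx":0,"wy":0,"wz":0,"dx":-0.1,"dy":0.1,"dz":0,"hand":0.5}]' 
python3 -m jog '[{"wx":0,"wy":0,"wz":0,"dx":-0.1,"dy":0.1,"dz":0,"hand":0.5},{"wx":0,"wy":0,"wz":0,"dx":-0.1,"dy":0.1,"dz":0,"hand":0.5},{"wx":0,"wy":0,"wz":0,"dx":-0.1,"dy":0.1,"dz":0,"hand":0.5},{"wx":0,"wy":0,"wz":0,"dx":-0.1,"dy":0.1,"dz":0,"hand":0.5},{"wx":0,"wy":0,"wz":0,"dx":0,"dy":0,"dz":0,"hand":0.5}]'
python3 - <<'E'
from plant import r
import cv2
s=cv2.resize(r.snapshot("scene")[80:340,200:480,::-1],None,fx=2.3,fy=2.3)
cv2.imwrite("pics/end.png",s)
E
```

```text
clock: 33.33
tool_pos: [0.5966, 0.3158, 0.1567]
eef_rot: [-0.004, 1.0, 0.001, -0.001]
contact_force: [-0.2, -0.2, 0.1]
opening: 0.235
finger_force: 24.9
clock: 33.75
tool_pos: [0.5944, 0.3134, 0.1958]
eef_rot: [-0.004, 1.0, -0.002, -0.005]
contact_force: [0.9, -0.0, -0.3]
opening: 0.5
finger_force: 0.0
clock: 34.17
tool_pos: [0.5211, 0.3911, 0.2606]
eef_rot: [-0.003, 1.0, 0.002, -0.0]
contact_force: [-0.8, 0.4, -0.4]
opening: 0.5
finger_force: 0.0
clock: 34.58
tool_pos: [0.4124, 0.4978, 0.2608]
eef_rot: [-0.01, 1.0, 0.004, -0.004]
contact_force: [-1.4, 0.4, 0.5]
opening: 0.5
finger_force: 0.0
```

View pics/end.png

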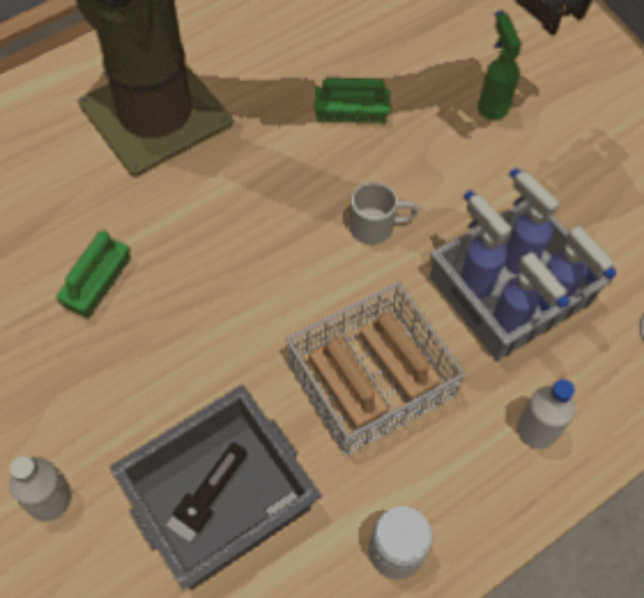

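Everything is in place: the sprays stand at (487,245) and (530,220), the brushes at (350,380) and (400,355), and the scraper lies at (207,490). The detergent (40,487) and mug (373,212) were not touched. I'll hand the job in.

```bash
python3 -m jog '[{"wx":0,"wy":0,"wz":0,"dx":0,"dy":0,"dz":0,"hand":0.5},{"wx":0,"wy":0,"wz":0,"dx":0,"dy":0,"dz":0,"hand":0.5},{"wx":0,"wy":0,"wz":0,"dx":0,"dy":0,"dz":0,"hand":0.5},{"wx":0,"wy":0,"wz":0,"dx":0,"dy":0,"dz":0,"hand":0.5},{"wx":0,"wy":0,"wz":0,"dx":0,"dy":0,"dz":0,"hand":0.5}]' >/dev/null
python3 -c "
from plant import r
print(r.finish_job())"
```

```text
the job is handed in; nothing more can be done
None
```

I handed the job in at about 35 s of the 134 s allowed; the verdict wasn't reported. The last picture shows both spray bottles upright in the crate, both brushes bristles down in the basket and the scraper flat in the tub, with the detergent bottle and mug where they were.

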